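# Stop the linisher, clear the belt, reset the stop

### The job

Make the belt linisher safe and clear it: press the mushroom stop on the sloping control box until it latches down and let go of it, then take the aluminium bar off the belt and set it down flat in the tray beside the finished one. Only then turn the stop's knob clockwise so that it springs fully up again, ready for use, and leave everything else as it is.

Things in the scene. Friction and masses are not known exactly. Their poses are not given: they have to be found in the camera images.
- station: Fixed cream wedge-shaped control box, 160 mm deep (x), 180 mm wide (y); origin on the bench under its centre. The low front (60 mm high) faces its -x, the back is 172 mm high; the panel slopes at 35 degrees, facing up and to -x. On it one mushroom stop, 30 mm to the -y side, and a row of three flat fixed buttons (8 mm high, no use) on the +y side. It stands left or right of the linisher.
- knob (a point): Centre of the bar grip on top of the mushroom stop, moving and turning with it. z points out of the panel along the button's axis, 35 degrees from vertical; x runs along the bar. Bar 46 (x) x 15 (y) x 26 (z) mm: its flat top is 13 mm above this point along z; the domed round head, 60 mm across, begins 11 mm below it. With the head up this point is 61 mm from the panel.
- stop (a joint): How far the mushroom stop is pressed in along its axis, m: 0 fully up, 0.014 hard stop. Spring force 3 N at the top to about 7 N at the bottom. Pressed in beyond about 0.010 it latches; let go, it rises to about 0.0065 and stays there. Turned while latched it comes free and, once let go, springs up to 0.
- stop_turn (a joint): Turn of the stop's head about its axis, rad: 0 at rest, growing clockwise seen looking down on the head, end stop at 1.05. A light spring (0.06 N m/rad) turns it back slowly, in a second or two, when let go. A latched stop comes free once turned past about 0.45; it rises when the fingers let go of it there.
- linisher: Fixed belt linisher lying along its x, origin on the bench under its middle: frame 380 x 150 mm; flat brown belt, 100 mm wide (y), level from x -0.15 to +0.12 m, its top 120 mm above the bench; green side plates, 10 mm lower; upright steel work stop across the belt at x +0.125 m, 30 mm higher than the belt; motor behind it. The belt does not move.
- piece: Loose aluminium bar lying on the belt, to be moved: 110 (x) x 32 (y) x 26 (z) mm, 0.17 to 0.34 kg, origin at the centre of its underside.
- tray: Fixed open steel tray, 240 (x) x 220 (y) x 40 (z) mm outside, walls 5 mm, inner floor 5 mm above the bench, origin under its centre. The finished bar lies along x near the +y side (y about +60 mm); the free room is on the -y side (y about -50 mm). It stands on the other side of the linisher from the control box.
- done_piece: Finished aluminium bar, like the piece, lying in the tray: 110 x 32 x 26 mm, origin at the centre of its underside. Leave it.
- wrench: Steel wrench 170 mm long, lying in front of the linisher. Leave it.
- spray_can: Spray can, 65 mm across, 190 mm high, standing behind on the left. Leave it.
- screwdriver: Screwdriver 200 mm long lying behind on the right. Leave it.
- tape_roll: Roll of tape, 100 mm across, 45 mm high, at the left. Leave it.
- tin: Steel tin, 80 mm across, 90 mm high, behind on the left. Leave it.
- hammer: Hammer 280 mm long lying at the right. Leave it.
Not all that is in view belongs to the job. Leave any green or pink look-alike of the piece alone.

How it is judged:
On the way, in this order (a step that is already met when the one before it is completed fails the run):
1. the stop is latched down and let go, the bar still on the belt (value of joint stop above 0.004 m and distance of piece from where it was at the start of the episode below 0.02 m and contact force between each of the fingers, the arm and station below 0.3 N), for 0.2 s.
2. with the stop still latched, the bar lies flat in the tray, released and at rest (value of joint stop above 0.004 m and x of piece in the frame of tray between -0.1 and 0.1 m and y of piece in the frame of tray between -0.1 and 0.1 m and z of piece in the frame of tray below 0.013 m and angle between piece's own z axis and vertical below 0.15 rad and linear speed of piece below 0.03 m/s and contact force between each of the fingers, the arm and piece below 0.3 N), for 0.2 s.
At the end, for the whole second after the job is handed in: The stop is fully up again (within 2 mm), and the bar lies in the tray, flat on its floor (within 8 mm and 0.15 rad, its centre within the tray), at rest (value of joint stop below 0.002 m and x of piece in the frame of tray between -0.1 and 0.1 m and y of piece in the frame of tray between -0.1 and 0.1 m and z of piece in the frame of tray below 0.013 m and angle between piece's own z axis and vertical below 0.15 rad and linear speed of piece below 0.03 m/s); the robot touches nothing.
It fails at once if the finished bar in the tray or another loose thing is moved more than 30 mm (distance of any of done_piece, wrench, spray_can, screwdriver, tape_roll, tin, hammer from where it was at the start of the episode above 0.03 m).
It fails at once if the bar is dropped (falls faster than 0.9 m/s, from some 40 mm or more) instead of being set down (linear speed of piece above 0.9 m/s and contact force between the fingers and piece below 0.05 N).
It also fails if it takes over 64 s, if anything falls off the work surface, if the arm or the gripper's body presses on something with over 40 N, if the wrist force passes 120 N, or if a joint passes its speed limit or range.

### The arm

A 7-joint arm with a two-finger parallel gripper is mounted at the origin on the work surface. World frame = base frame: x ahead of the robot, y to its left, z up, the work surface at z = 0. Lengths are in m, angles in rad, forces in N, time in s.
With the tool pointing down it reaches from about 0.4 to 0.85 m from the base axis. Payload 10.4 kg.
Tool frame: the origin (TCP) lies on the centre line of the jaws, within the pads' length; the fingertips stand 25 mm ahead of it and the grasp point (between the pads) lies 6 mm ahead of it; z points along the fingers, y is the direction in which the jaws open and shut (so a half turn about z gives the same grasp; the last joint's range is limited). The gripper opens to 87 mm and grips with 3 to 60 N. Pads are 19 mm wide; open, the fingers measure 117 mm over their backs; the gripper's body (75 mm by 190 mm) begins 51 mm behind the grasp point.
Start: joints at [1.078, 0.332, -0.065, 1.46, 0.022, 1.35, -0.088], TCP at [0.283, -0.557, 0.248] pointing down, gripper open.
Joint ranges: [-2.6, 2.6], [-0.5, 2.12], [-1.47, 1.34], [0.16, 2.42], [-1.27, 4.41], [0.06, 2.06], [-2.6, 2.6]. Speed limits (rad/s): [2.22, 2.22, 2.79, 2.79, 3.14, 3.14, 3.14].

### API

Orientations are given as [roll, pitch, yaw] about the fixed x, y, z axes, in that order (R = Rz(yaw) Ry(pitch) Rx(roll)).
In Python, from cell import * gives the robot as it stands. The module is installed in compiled form; this text tells all that it offers.
- The arm moves only by the tool jog_arm, never from a script. Its argument "plan" is a list of rows, each a list of 3 entries, a list of its own where there are three numbers: the turn, a rotation vector about the tool's x, y, z in degrees, then the shift along the tool's x, y, z in mm, then the gripper command: -1 is shut, 1 is fully open, values between are in proportion. In form: [[[ax, ay, az], [tx, ty, tz], jaw], ...]. A call has 1 to 8 rows; each row shifts and turns the commanded pose from where the row before left it, along the tool's axes as they then stand; what a row does not reach is not made up. A row lasts 1/10 s, in which the tool goes at most 50 mm and 8.59 degrees, less where a joint would pass 70% of its speed; a pose out of reach is approached as far as the arm can. A call is refused whole if a number of a shift passes 50 or a number of a turn 8.59, either way. A call with a gripper value outside its range is refused whole. The fingers move at their own pace and stop on an object; the grip force is fixed at half the most. Time passes only in rows, so rows that do not move let the fingers close. It gives the time, the measured TCP pose, the force and the opening at its end, in the units of the state.
- observe(): the state, without advancing time (a new reading comes with each control period).
- read_camera(name): name is "scene" or "top"; returns (picture, depth): 400x640x3 uint8, red, green, blue; 400x640 float32, m along the optical axis (not along the pixel's ray), 0 where there is no reading.
- camera_params(name): a dict with "mtx" (3x3 intrinsics, pixels), "world_to_cam" (4x4, takes a point from world to camera coordinates). Camera axes: x right, y up, looking along -z (the intrinsics and any distortion apply to the point x, -y, -z); pixel columns grow to the right and rows downward; lengths in m; the calibration is good to about 2 mm. A picture is of the moment at which its call begins. camera_params takes no time and is no camera call.
- close_job(): hands the job in, once; it reports no verdict.
The state is a dict: "t": time; "joint_pos": joint angles; "joint_vel": joint speeds; "joint_torque": joint torques, N m; "tool_pos": TCP position; "orientation": TCP orientation; "contact_force": force on the tool from outside, world axes, zero at the start; "ft_torque": the same for the moment, N m; "gripper_width": finger opening in m.
Only numpy, scipy, OpenCV 4.12 (cv2) and the standard library are available. Lean on these libraries where they do the work, as an engineer would, in place of code of your own. Each camera call takes 0.05 s, during which the arm holds its last target.

## Working session

There is one attempt and no reset: what is moved stays moved. The work goes in short steps, Python scripts to look and compute and a tool call to move; the robot and the scene stay as the last step left them, time stands still between calls to the robot, and variables do not carry over. Pictures are saved under pics/ and viewed, and the job is handed in when it is done.

Besides the shell and the picture viewer there is one more tool, called after "Emit:" by a JSON object that holds its "api" and its "payload", one argument or row to a line. jog_arm: Moves the arm, as the interface text tells. Its arguments: {"type":"object","properties":{"plan":{"type":"array"}},"required":["plan"]}

```bash
mkdir -p pics; cat > h.py <<'E'
from cell import *
import numpy as np, cv2
def snap(n,f):
    p,d=read_camera(n); cv2.imwrite(f'pics/{f}.png',p[:,:,::-1]); np.save(f'pics/{f}.npy',d); return p,d
def w(n,d,u,v):
    c=camera_params(n);K=c['mtx'];z=d[v,u]
    p=np.array([(u-K[0,2])*z/K[0,0],-(v-K[1,2])*z/K[1,1],-z,1]);return (np.linalg.inv(c['world_to_cam'])@p)[:3]
def proj(n,P):
    c=camera_params(n);K=c['mtx'];q=c['world_to_cam']@np.append(P,1);return (K[0,0]*q[0]/-q[2]+K[0,2],K[1,1]*-q[1]/-q[2]+K[1,2])
E
python3 - <<'E'
from h import *
snap('scene','s0');snap('top','t0');print(observe());print(camera_params('top'),camera_params('scene'))
E
```

```text
{'t': 0.1, 'joint_pos': array([ 1.07839997,  0.33283767, -0.0647025 ,  1.46087061,  0.02160412,
        1.34988459, -0.08846768]), 'joint_vel': array([-4.66257160e-05, -3.00580148e-03, -2.62627472e-04, -1.76016962e-03,
       -2.64079909e-04,  7.31372802e-04,  1.44393412e-03]), 'joint_torque': array([ 1.35799743e-03, -6.24545932e+01,  2.47389043e-02, -3.90719926e+01,
       -6.13380969e-02,  3.66320671e-02,  1.02865556e-04]), 'tool_pos': array([ 0.28279536, -0.55700629,  0.24680904]), 'orientation': array([-3.14028949e+00,  6.13772353e-05,  4.69851482e-01]), 'contact_force': array([-0.48975578,  0.17270205, -0.23568302]), 'ft_torque': array([ 0.00410916, -0.01758595, -0.0059381 ]), 'gripper_width': 0.08710161802484843}
{'mtx': array([[473.97772728,   0.        , 320.2575717 ],
       [  0.        , 473.97772728, 203.02830363],
       [  0.        ,   0.        ,   1.        ]]), 'world_to_cam': array([[-1.86226252e-03, -9.99989884e-01,  4.09438266e-03,
        -1.89431879e-02],
       [ 9.81324741e-01, -1.03991744e-03,  1.92355584e-01,
        -5.48935290e-01],
       [-1.92349380e-01,  4.37613560e-03,  9.81316751e-01,
        -1.51206236e+00],
       [ 0.00000000e+00,  0.00000000e+00,  0.00000000e+00,
         1.00000000e+00]])} {'mtx': array([[500.16668834,   0.        , 328.43686692],
       [  0.        , 500.16668834, 201.34543528],
       [  0.        ,   0.        ,   1.        ]]), 'world_to_cam': array([[-0.58045393,  0.81416729,  0.01431299,  0.32666586],
       [-0.60139027, -0.44047449,  0.66656731,  0.23076759],
       [ 0.5490018 ,  0.37830392,  0.74530743, -2.35955197],
       [ 0.        ,  0.        ,  0.        ,  1.        ]])}
```

```bash
ls pics
```

```text
s0.npy
s0.png
t0.npy
t0.png
```

View pics/t0.png

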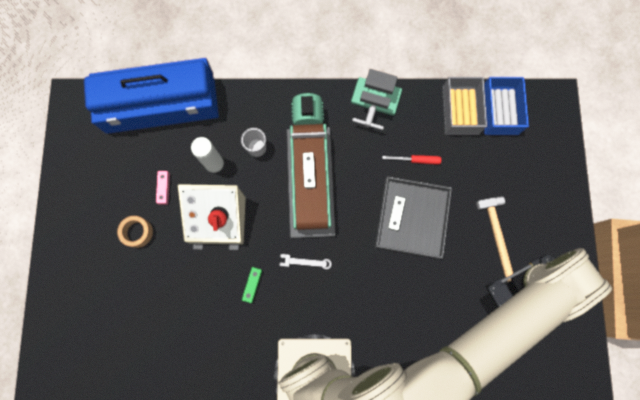

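View pics/s0.png

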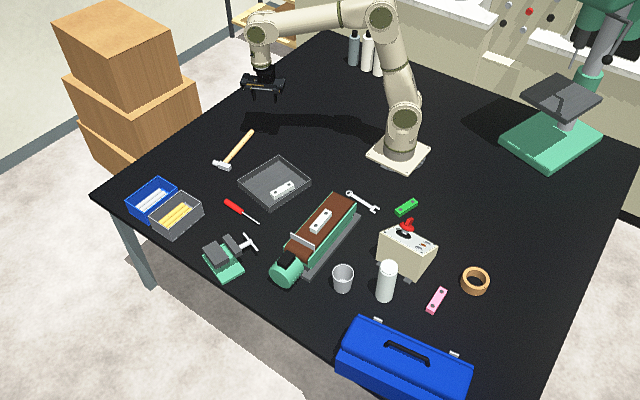

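Candidates for the bar (top view): white on belt (309,170), which is the piece. Others: white in tray (397,213) is the finished one; green (252,285) and pink (162,187) are look-alikes. Close crops next.

```bash
python3 - <<'E'
from h import *
t=cv2.imread('pics/t0.png');s=cv2.imread('pics/s0.png');d=np.load('pics/t0.npy');ds=np.load('pics/s0.npy')
cv2.imwrite('pics/c1.png',cv2.resize(t[170:260,165:260],None,fx=6,fy=6,interpolation=2))
cv2.imwrite('pics/c2.png',cv2.resize(t[80:245,275:345],None,fx=3.6,fy=3.6,interpolation=2))
cv2.imwrite('pics/c3.png',cv2.resize(t[170:265,370:460],None,fx=6,fy=6,interpolation=2))
cv2.imwrite('pics/c4.png',cv2.resize(s[205:290,365:450],None,fx=7,fy=7,interpolation=2))
E
```

```text
(no output)
```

View pics/c1.png

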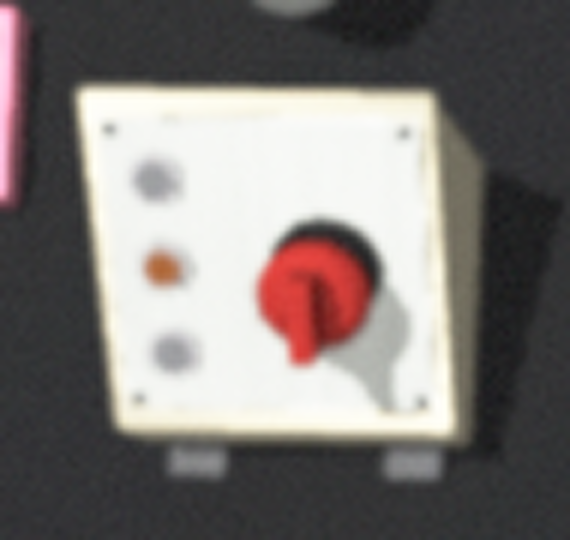

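View pics/c2.png

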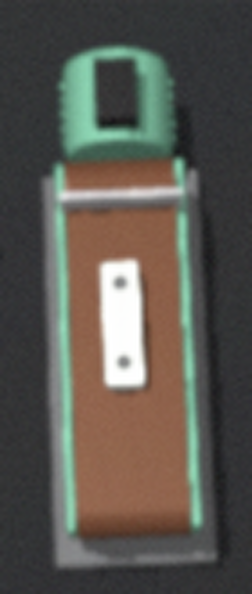

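View pics/c3.png

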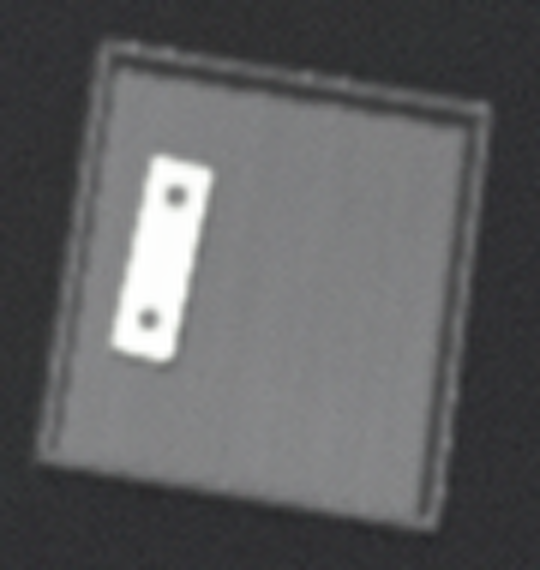

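View pics/c4.png

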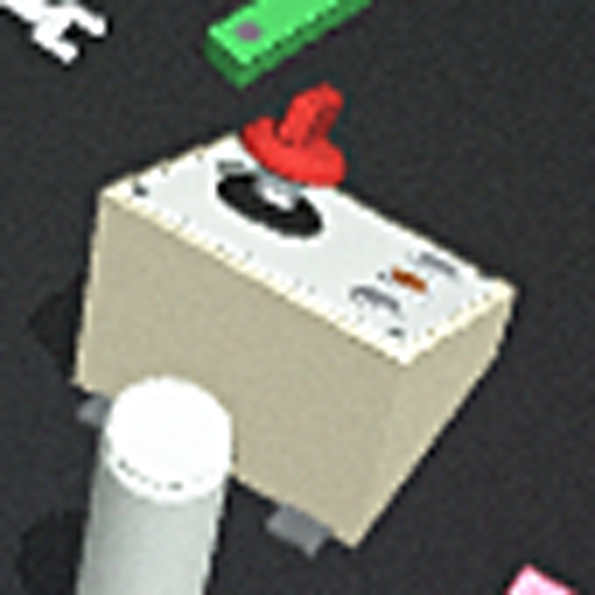

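```bash
python3 - <<'E'
from h import *
d=np.load('pics/t0.npy');ds=np.load('pics/s0.npy')
def P(u,v): return w('top',d,int(round(u)),int(round(v)))
# panel plane
pts=np.array([w('top',d,u,v) for u,v in [(190,190),(200,187),(230,190),(235,200),(200,225),(205,235),(237,235),(190,230),(200,205)]])
c=pts.mean(0);n=np.linalg.svd(pts-c)[2][2];n*=np.sign(n[2]);print('plane',c.round(4),n.round(3),np.degrees(np.arccos(n[2])),np.degrees(np.arctan2(n[1],n[0])),((pts-c)@n*1000).round(1))
for a in [(82,94),(432,98),(452,432),(120,426)]: print('corner',P(165+a[0]/6,170+a[1]/6).round(4))
t=cv2.imread('pics/t0.png').astype(int)
# red pixels
def red(im,dd,name,box):
    out=[]
    for v in range(box[1],box[3]):
        for u in range(box[0],box[2]):
            b,g,r=im[v,u]
            if r>120 and g<90 and b<90:
                p=w(name,dd,u,v); out.append([u,v,*p,(p-c)@n])
    return np.array(out)
r=red(t,d,'top',(195,195,240,245)); np.set_printoptions(suppress=True,precision=4,linewidth=150)
o=r[:,5]>0.063; print('top bar',len(r),o.sum()); print(r[o])
s=cv2.imread('pics/s0.png').astype(int)
r2=red(s,ds,'scene',(390,205,425,240)); o=r2[:,5]>0.055;print(r2[o])
for k,lst in {'piece':[(101,262),(138,260),(147,385),(107,386)],'lin':[(58,195),(183,190)],'tstop':[(62,190),(180,185)]}.items():
  for a in lst: print(k,P(275+a[0]/3.6,80+a[1]/3.6))
def top(name,box,zlo,zhi,thr=200):
    L=[]
    for v in range(box[1],box[3]):
        for u in range(box[0],box[2]):
            if t[v,u].min()>thr:
                p=w('top',d,u,v)
                if zlo<p[2]<zhi:L.append(p)
    L=np.array(L);m=cv2.minAreaRect((L[:,:2]*1000).astype(np.float32));print(name,len(L),L.mean(0),L.std(0),m)
top('piece',(298,145,322,195),.12,.17);top('done',(385,190,412,235),.015,.06)
for a in [(103,50),(485,108),(432,522),(43,458)]: print('tray',P(370+a[0]/6,170+a[1]/6))
E
```

```text
plane [0.5089 0.3268 0.1273] [-0.576 -0.005  0.817] 35.18028459272291 -179.54755820958286 [-1.6 -3.2  3.2 -0.1  0.3 -2.9 -1.4  4.   1.8]
corner [0.5802 0.4148 0.1683]
corner [ 6.194e-01  2.663e-01 -3.000e-04]
corner [0.4201 0.2411 0.0538]
corner [0.4233 0.4189 0.0566]
top bar 241 60
[[214.     217.       0.4807   0.2996   0.185    0.0635]
 [216.     217.       0.4801   0.2929   0.1886   0.0669]
 [218.     217.       0.2478  -0.0129   1.5895   1.3471]
 [212.     218.       0.4772   0.3048   0.1883   0.0683]
 [213.     218.       0.4776   0.3024   0.1855   0.0657]
 [214.     218.       0.478    0.2999   0.1833   0.0637]
 [215.     218.       0.4771   0.2957   0.1888   0.0688]
 [216.     218.       0.4773   0.293    0.1872   0.0673]
 [212.     219.       0.4747   0.3054   0.185    0.067 ]
 [213.     219.       0.4747   0.3024   0.1848   0.0668]
 [214.     219.       0.474    0.2985   0.1888   0.0705]
 [215.     219.       0.4751   0.2971   0.182    0.0643]
 [216.     219.       0.4741   0.2926   0.1885   0.0703]
 [212.     220.       0.4715   0.3051   0.1857   0.0694]
 [213.     220.   
[... 4409 characters left out ...]
   0.1682   0.055 ]]
piece [0.702  0.0361 0.1145]
piece [0.7044 0.0037 0.1177]
piece [ 0.588  -0.006   0.1192]
piece [0.5828 0.0283 0.1419]
lin [0.7565 0.0739 0.1431]
lin [ 0.7709 -0.0387  0.1118]
tstop [0.7748 0.0731 0.1008]
tstop [ 0.7777 -0.0355  0.1121]
piece 316 [0.638  0.0174 0.1438] [0.0312 0.0095 0.0043] ((639.1342163085938, 18.366348266601562), (110.36961364746094, 33.16856002807617), 2.936319589614868)
done 293 [ 0.5191 -0.2744  0.0294] [0.0302 0.012  0.0039] ((519.1378784179688, -274.8657531738281), (31.549224853515625, 109.14063262939453), 75.91819763183594)
tray [ 0.6379 -0.2452  0.0372]
tray [ 0.6015 -0.4575  0.0442]
tray [ 0.3717 -0.4167  0.0397]
tray [ 0.4077 -0.2051  0.0419]
```

```bash
python3 - <<'E'
from h import *
from scipy.optimize import least_squares
np.set_printoptions(suppress=True,precision=4,linewidth=150)
top=[((-.08,.09,.06),(165+116/6,170+432/6)),((-.08,-.09,.06),(165+460/6,170+440/6)),((.08,.09,.172),(165+76/6,170+88/6)),((.08,-.09,.172),(165+437/6,170+92/6))]
sc=[((.08,-.09,.172),(365+102/7,205+190/7)),((.08,.09,.172),(365+403/7,205+362/7)),((-.08,.09,.06),(365+516/7,205+290/7)),((-.08,-.09,.06),(365+235/7,205+135/7))]
def W(q,p):
    c,s=np.cos(q[2]),np.sin(q[2]);return np.array([q[0]+c*p[0]-s*p[1],q[1]+s*p[0]+c*p[1],p[2]])
for nm,use in [('top',[1,0]),('scene',[0,1]),('both',[1,1])]:
    def f(q):
        r=[]
        if use[0]: r+=[np.subtract(proj('top',W(q,p)),np.add(x,-.5)) for p,x in top]
        if use[1]: r+=[np.subtract(proj('scene',W(q,p)),np.add(x,-.5)) for p,x in sc]
        return np.ravel(r)
    s=least_squares(f,[.5,.33,0]);print(nm,s.x,s.fun)
q=s.x
# knob predicted for panel-centre position
a=np.radians(35)
for k in [-.0,]:
    base=np.array([0+k,-.03,.116+k*np.tan(a)])
    nrm=np.array([-np.sin(a),0,np.cos(a)])
    for h in [0.050,.061,.074]: print(h,W(q,base+h*nrm),proj('top',W(q,base+h*nrm)),proj('scene',W(q,base+h*nrm)))
    for sx in(-.023,.023):
        for sy in (-.0075,.0075):
            P=W(q,base+.074*nrm+np.array([sx*np.cos(a),sy,sx*np.sin(a)]));pt=proj('top',P);ps=proj('scene',P)
            print('corner',sx,sy,P,(np.array(pt)+.5-[165,170])*6,(np.array(ps)+.5-[365,205])*7)
E
```

```text
top [ 0.5015  0.3281 -0.0142] [ 0.7408 -0.4601 -0.9169 -1.0857  0.8124  0.7228 -0.6472  0.8139]
scene [ 0.5054  0.329  -0.0194] [-0.1981 -0.0331  0.0909 -0.1531  0.0626  0.0332  0.0485  0.1688]
both [ 0.5028  0.3284 -0.0162] [ 0.6439 -0.9012 -1.029  -1.4138  0.8177  0.2698 -0.6586  0.4773  0.0647 -0.4914  0.4096 -0.7569  0.2201 -0.5725  0.1647 -0.305 ]
0.05 [0.4736 0.2988 0.157 ] (np.float64(216.14533946877822), np.float64(220.79995136185983)) (np.float64(407.97968910912283), np.float64(223.0348601219399))
0.061 [0.4673 0.2989 0.166 ] (np.float64(215.39950613869718), np.float64(222.39373383962283)) (np.float64(409.15822251398924), np.float64(220.45862471974414))
0.074 [0.4598 0.2991 0.1766] (np.float64(214.50450361761534), np.float64(224.3062782086159)) (np.float64(410.556404815568), np.float64(217.40224402728583))
corner -0.023 -0.0075 [0.4409 0.2919 0.1634] [318.3696 369.8874] [324.6031  78.2177]
corner -0.023 0.0075 [0.4411 0.3069 0.1634] [288.6421 369.4483] [348.8704  91.1061]
corner 0.023 -0.0075 [0.4786 0.2913 0.1898] [311.5616 287.6931] [295.427   89.5106]
corner 0.023 0.0075 [0.4788 0.3063 0.1898] [281.4428 287.2471] [320.1314 102.7157]
```

```bash
cat >> h.py <<'E'
A=np.radians(35)
def knobframe(x,y,yaw,turn=0,press=0,k=0):
    # x,y: station; returns knob R,p. turn clockwise looking down
    Rz=lambda a:np.array([[np.cos(a),-np.sin(a),0],[np.sin(a),np.cos(a),0],[0,0,1]])
    c,s=np.cos(A),np.sin(A);Ry=np.array([[c,0,-s],[0,1,0],[s,0,c]])
    R=Rz(yaw)@Ry; p=np.array([x,y,0])+Rz(yaw)@np.array([k,-.03,.116+k*np.tan(A)])+R[:,2]*(.061-press)
    return R@Rz(-turn),p
def drawknob(im,n,R,p,box,f):
    def q(l): return tuple(int(a) for a in ((np.array(proj(n,p+R@np.array(l)))+.5-box)*f).round())
    for z in (.013,-.011):
        pts=[q((sx*.023,sy*.0075,z)) for sx,sy in [(-1,-1),(-1,1),(1,1),(1,-1)]]
        cv2.polylines(im,[np.array(pts)],True,(0,255,0) if z>0 else (255,255,0),1)
    pts=[q((.03*np.cos(a),.03*np.sin(a),-.011-.008)) for a in np.linspace(0,6.28,40)]
    cv2.polylines(im,[np.array(pts)],True,(255,0,255),1)
E
python3 - <<'E'
from h import *
t=cv2.imread('pics/t0.png');s=cv2.imread('pics/s0.png')
R,p=knobframe(.505,.3285,-.0165)
print(p)
a=cv2.resize(t[195:245,190:240],None,fx=11,fy=11,interpolation=2);drawknob(a,'top',R,p,(190,195),11)
b=cv2.resize(s[205:245,390:430],None,fx=14,fy=14,interpolation=2)[:, :];drawknob(b,'scene',R,p,(390,205),14)
cv2.imwrite('pics/k1.png',a);cv2.imwrite('pics/k2.png',b)
E
```

```text
[0.46952162 0.29908136 0.16596827]
```

View pics/k1.png

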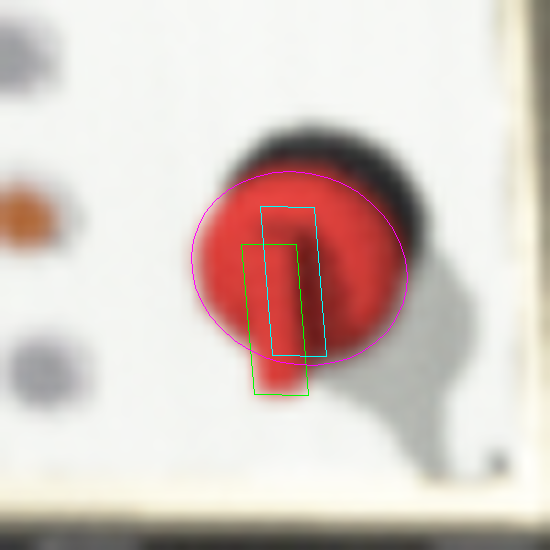

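View pics/k2.png

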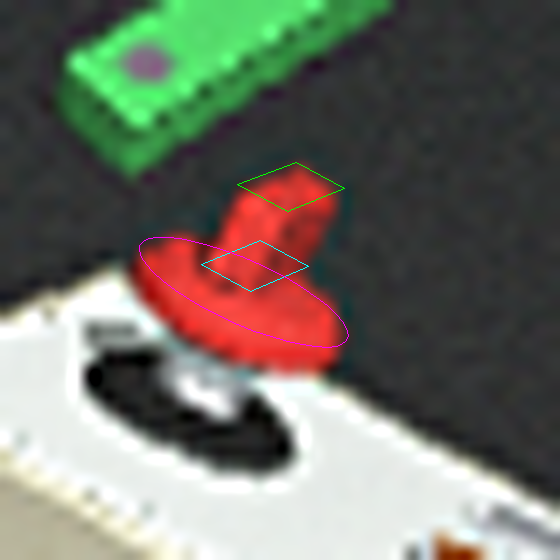

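```bash
cat >> h.py <<'E'
from scipy.spatial.transform import Rotation as Ro
np.set_printoptions(suppress=True,precision=2,linewidth=150)
def ToolR(Rk): return np.column_stack([Rk[:,0],-Rk[:,1],-Rk[:,2]])
def st():
    o=observe();R=Ro.from_euler('xyz',o['orientation']).as_matrix()
    print('t',o['t'],'pos',(o['tool_pos']*1000).round(1),'rpy deg',np.degrees(o['orientation']),'F',o['contact_force'],'w',round(o['gripper_width'],4),'q',o['joint_pos'])
    return o,R
def go(p,R=None):
    o,Rc=st(); sh=Rc.T@(np.array(p)-o['tool_pos'])*1000
    rv=np.zeros(3) if R is None else np.degrees(Ro.from_matrix(Rc.T@R).as_rotvec())
    print('shift in current axes',sh,'turn',rv)
    if R is not None: print('shift in target axes',R.T@(np.array(p)-o['tool_pos'])*1000)
KX=np.array([.471,.298,.167])
KR,_=knobframe(.505,.3285,-.0165)
E
python3 - <<'E'
from h import *
go([.45,-.1,.40],ToolR(KR)); n=KR[:,2];print(n); print('approach',KX+.1*n)
E
```

```text
t 0.1 pos [ 282.8 -557.   246.8] rpy deg [-179.93    0.     26.92] F [-0.49  0.17 -0.24] w 0.0871 q [ 1.08  0.33 -0.06  1.46  0.02  1.35 -0.09]
shift in current axes [ 355.99 -331.98 -152.78] turn [-8.58 34.32 26.97]
shift in target axes [ 218.64 -459.7   -33.92]
[-0.57  0.01  0.82]
approach [0.41 0.3  0.25]
```

Emit:
{"api": "jog_arm", "payload": {
  "plan": [
    [[0, 0, 0], [0, 0, -40], -1],
    [[0, 0, 0], [10, -10, -40], -1],
    [[0, 0, 0], [35, -30, -30], -1],
    [[0, 0, 0], [38, -32, -20], -1],
    [[0, 0, 0], [38, -32, -20], -1],
    [[0, 0, 0], [38, -32, 0], -1],
    [[0, 0, 0], [38, -32, 0], -1],
    [[0, 0, 0], [38, -32, 0], -1]
  ]
}}

```text
t: 0.9
tool_pos: [0.3981, -0.2805, 0.3921]
orientation: [3.141, 0.0, 0.47]
contact_force: [1.7, -0.4, 0.2]
gripper_width: 0.0312
```

Emit:
{"api": "jog_arm", "payload": {
  "plan": [
    [[0, 0, 0], [35, -33, 0], -1],
    [[0, 0, 0], [33, -33, 0], -1],
    [[0, 0, 0], [30, -33, 0], -1],
    [[0, 0, 0], [20, -33, 0], -1],
    [[0, 0, 0], [0, 0, 0], -1]
  ]
}}

```text
t: 1.4
tool_pos: [0.4439, -0.1057, 0.3925]
orientation: [-3.141, -0.001, 0.478]
contact_force: [-0.6, -0.4, -0.6]
gripper_width: 0.0009
```

```bash
python3 - <<'E'
from h import *
n=KR[:,2];go(KX+.12*n,ToolR(KR)); 
E
```

```text
t 1.4 pos [ 443.9 -105.7  392.5] rpy deg [-179.99   -0.04   27.4 ] F [-0.61 -0.36 -0.64] w 0.0009 q [ 0.63 -0.06 -0.46  1.6  -0.03  1.6  -0.93]
shift in current axes [ 149.23 -378.57  127.32] turn [-8.67 34.23 27.45]
shift in target axes [-112.54 -404.09   76.44]
```

Emit:
{"api": "jog_arm", "payload": {
  "plan": [
    [[-1.4, 5.7, 4.6], [15, -36, 0], -1],
    [[-1.4, 5.7, 4.6], [10, -36, 0], -1],
    [[-1.5, 5.7, 4.6], [6, -38, 0], -1],
    [[-1.5, 5.7, 4.6], [3, -38, 0], -1],
    [[-1.4, 5.7, 4.6], [0, -38, 0], -1],
    [[-1.4, 5.7, 4.5], [0, -38, 0], -1],
    [[0, 0, 0], [0, 0, 0], -1]
  ]
}}

```text
t: 2.1
tool_pos: [0.4163, 0.0567, 0.3936]
orientation: [3.092, -0.439, 0.119]
contact_force: [-0.3, 1.0, -0.5]
gripper_width: -0.0
```

```bash
python3 - <<'E'
from h import *
n=KR[:,2];go(KX+.10*n,ToolR(KR)); 
E
```

```text
t 2.1 pos [416.3  56.7 393.6] rpy deg [177.14 -25.15   6.84] F [-0.27  1.   -0.52] w -0.0 q [ 0.28 -0.5  -0.39  1.97 -0.15  1.2  -1.56]
shift in current axes [ -37.76 -247.59  129.93] turn [-1.06  9.67  6.99]
shift in target axes [ -88.44 -242.14  114.7 ]
```

Emit:
{"api": "jog_arm", "payload": {
  "plan": [
    [[0, 0, 0], [-5, -40, 12], -1],
    [[0, 0, 0], [-5, -40, 12], -1],
    [[0, 0, 0], [-5, -40, 15], -1],
    [[0, 0, 0], [-5, -40, 15], -1],
    [[0, 2, 1], [-5, -35, 15], -1],
    [[0, 2, 2], [-5, -30, 10], -1],
    [[0, 2, 2], [-5, -20, 10], -1],
    [[0, 2, 2], [0, 0, 0], -1]
  ]
}}

```text
t: 2.9
tool_pos: [0.404, 0.2951, 0.2865]
orientation: [-3.124, -0.579, -0.025]
contact_force: [-0.7, -1.0, -0.4]
gripper_width: 0.0002
```

```bash
python3 - <<'E'
from h import *
n=KR[:,2];go(KX+.08*n,ToolR(KR)); 
E
```

```text
t 2.9 pos [404.  295.1 286.5] rpy deg [-178.97  -33.16   -1.43] F [-0.66 -0.98 -0.39] w 0.0002 q [ 0.36 -0.43 -1.08  2.04  0.01  0.88 -2.37]
shift in current axes [-11.91  -3.16  56.75] turn [-0.76  1.84 -0.42]
shift in target axes [-13.69  -4.    56.3 ]
```

Emit:
{"api": "jog_arm", "payload": {
  "plan": [
    [[-0.8, 1.8, -0.4], [-7, -2, 20], -1],
    [[0, 0, 0], [-7, -2, 20], -1],
    [[0, 0, 0], [0, 0, 8], -1],
    [[0, 0, 0], [0, 0, 0], -1],
    [[0, 0, 0], [0, 0, 0], -1]
  ]
}}

```text
t: 3.4
tool_pos: [0.4203, 0.2976, 0.2414]
orientation: [-3.141, -0.612, -0.019]
contact_force: [0.2, 0.5, 1.4]
gripper_width: 0.0008
```

```bash
python3 - <<'E'
from h import *
n=KR[:,2];go(KX+.038*n,ToolR(KR)); 
t,d=snap('top','t1');s,ds=snap('scene','s1')
o=observe();tip=o['tool_pos']+.025*Ro.from_euler('xyz',o['orientation']).as_matrix()[:,2];print(tip)
R,p=knobframe(.505,.3285,-.0165);p=KX
a=cv2.resize(t[190:240,190:240,::-1],None,fx=11,fy=11,interpolation=2);drawknob(a,'top',R,p,(190,190),11)
b=cv2.resize(s[190:245,380:435,::-1],None,fx=11,fy=11,interpolation=2)[:, :];drawknob(b,'scene',R,p,(380,190),11)
cv2.imwrite('pics/k3.png',np.hstack([a[:, :400],b])[:600,:800]);
cv2.imwrite('pics/k4.png',b)
E
```

```text
t 3.4 pos [420.3 297.6 241.4] rpy deg [-179.98  -35.05   -1.11] F [0.17 0.54 1.44] w 0.0008 q [ 0.49 -0.4  -1.25  2.09  0.09  0.75 -2.46]
shift in current axes [-1.16 -1.34 51.99] turn [ 0.07 -0.05 -0.14]
shift in target axes [-1.11 -1.28 51.99]
[0.43 0.3  0.22]Traceback (most recent call last):
  File "<stdin>", line 8, in <module>
    return _nx.concatenate(arrs, 1, dtype=dtype, casting=casting)
           ~~~~~~~~~~~~~~~^^^^^^^^^^^^^^^^^^^^^^^^^^^^^^^^^^^^^^^
ValueError: all the input array dimensions except for the concatenation axis must match exactly, but along dimension 0, the array at index 0 has size 550 and the array at index 1 has size 605
```

View pics/t1.png

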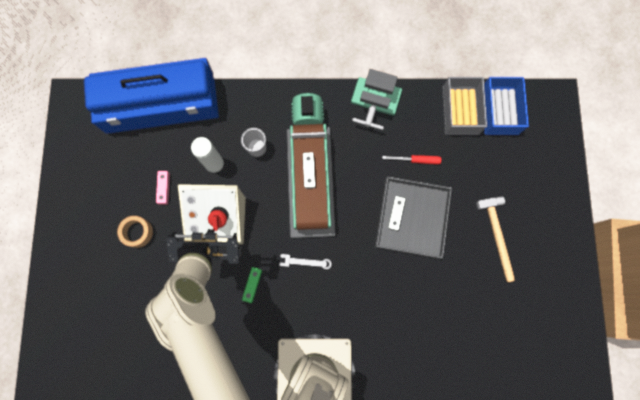

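```bash
python3 - <<'E'
from h import *
s=cv2.imread('pics/s1.png')
b=cv2.resize(s[180:245,370:435],None,fx=9,fy=9,interpolation=2);drawknob(b,'scene',KR,KX,(370,180),9)
cv2.imwrite('pics/k4.png',b)
E
```

```text
(no output)
```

View pics/k4.png

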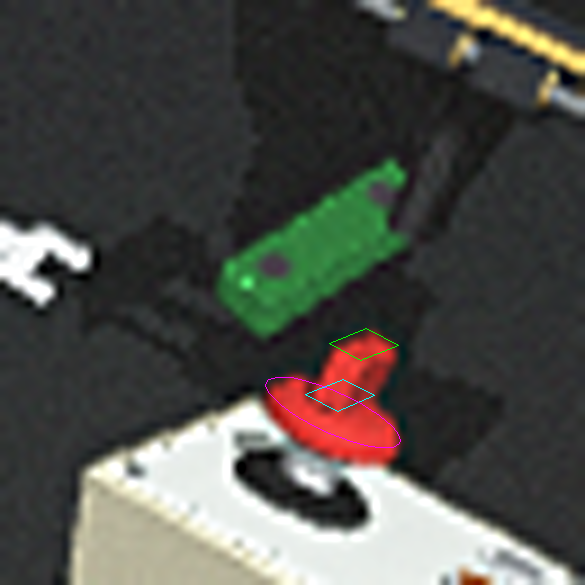

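View pics/s1.png

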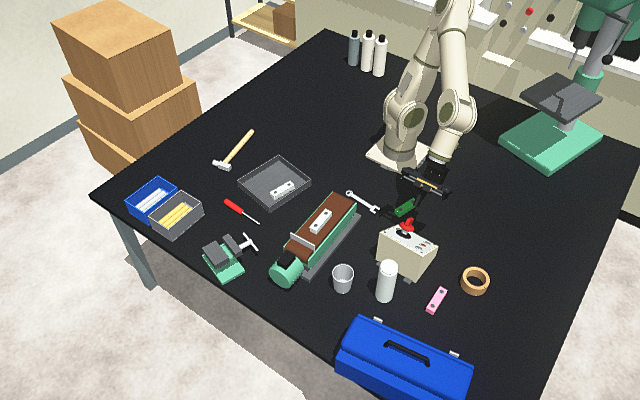

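```bash
python3 - <<'E'
from h import *
o,R=st();print(proj('scene',o['tool_pos']+.025*R[:,2]),proj('top',o['tool_pos']+.025*R[:,2]),proj('scene',o['tool_pos']))
E
```

```text
t 3.5 pos [419.9 298.3 241.6] rpy deg [-179.97  -35.1    -1.03] F [-0.33  0.09  0.31] w 0.0004 q [ 0.49 -0.4  -1.25  2.09  0.09  0.75 -2.47]
(np.float64(415.36868057607285), np.float64(205.21700087008088)) (np.float64(211.20935497396732), np.float64(230.76487727584896)) (np.float64(418.1277018438454), np.float64(199.19374114343591))
```

Emit:
{"api": "jog_arm", "payload": {
  "plan": [
    [[0, 0, 0], [0, 0, 20], -1],
    [[0, 0, 0], [0, 0, 15], -1],
    [[0, 0, 0], [0, 0, 8], -1],
    [[0, 0, 0], [0, 0, 0], -1],
    [[0, 0, 0], [0, 0, 0], -1]
  ]
}}

```text
t: 4.0
tool_pos: [0.4442, 0.298, 0.2061]
orientation: [-3.141, -0.612, -0.017]
contact_force: [-0.0, 0.5, 0.2]
gripper_width: 0.0004
```

```bash
python3 - <<'E'
from h import *
n=KR[:,2];go(KX+.038*n,ToolR(KR)); 
s,ds=snap('scene','s2')
b=cv2.resize(s[180:245,370:435,::-1],None,fx=9,fy=9,interpolation=2)
cv2.imwrite('pics/k5.png',b)
E
```

```text
t 4.0 pos [444.2 298.  206.1] rpy deg [-179.99  -35.09   -1.  ] F [-0.    0.53  0.22] w 0.0004 q [ 0.7  -0.34 -1.45  2.1   0.16  0.66 -2.52]
shift in current axes [-0.46 -0.44  9.38] turn [ 0.02 -0.09 -0.04]
shift in target axes [-0.45 -0.44  9.38]
```

View pics/k5.png

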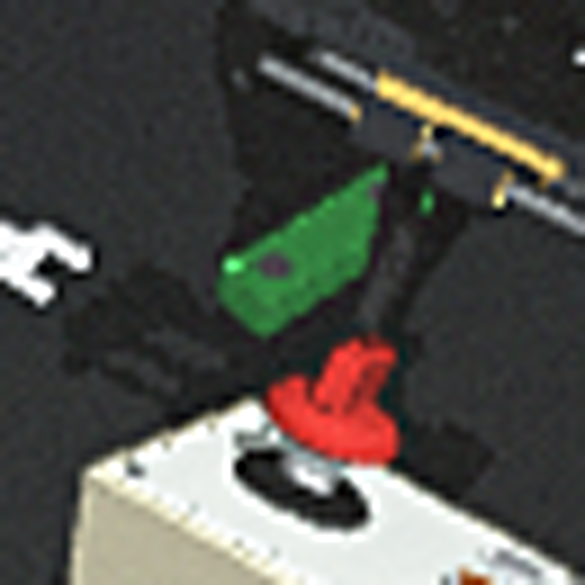

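```bash
cat > kin.py <<'E'
import numpy as np
from scipy.optimize import least_squares
from scipy.spatial.transform import Rotation as Ro
D=[([1.0784,.33284,-.0647,1.46087,.0216,1.34988,-.08847],[.28280,-.55701,.24681],[-179.93,0,26.92]),
([.63,-.06,-.46,1.6,-.03,1.6,-.93],[.4439,-.1057,.3925],[-179.99,-.04,27.4]),
([.28,-.5,-.39,1.97,-.15,1.2,-1.56],[.4163,.0567,.3936],[177.14,-25.15,6.84]),
([.36,-.43,-1.08,2.04,.01,.88,-2.37],[.404,.2951,.2865],[-178.97,-33.16,-1.43]),
([.49,-.4,-1.25,2.09,.09,.75,-2.46],[.4203,.2976,.2414],[-179.98,-35.05,-1.11]),
([.7,-.34,-1.45,2.1,.16,.66,-2.52],[.4442,.298,.2061],[-179.99,-35.09,-1.0])]
def rz(a): c,s=np.cos(a),np.sin(a);return np.array([[c,-s,0],[s,c,0],[0,0,1]])
def ry(a): c,s=np.cos(a),np.sin(a);return np.array([[c,0,s],[0,1,0],[-s,0,c]])
def fk(q,P):
    # P: h,L1,a1,a2,L2,a3,L3,off7, base yaw
    s=P[9:16]
    p=np.array([0,0,P[0]]);R=rz(S[0]*q[0]+P[8])
    R=R@ry(S[1]*q[1]);R=R@rz(S[2]*q[2]);p=p+R@[P[2],0,P[1]]
    R=R@ry(S[3]*q[3]);R=R@rz(S[4]*q[4]);p=p+R@[P[3],0,P[4]]
    R=R@ry(S[5]*q[5]);p=p+R@[P[5],0,P[6]];R=R@rz(S[6]*q[6]+P[7])
    return p,R
import itertools
def res(P):
    r=[]
    for q,p,e in D:
        a,R=fk(np.array(q),P);T=Ro.from_euler('xyz',e,degrees=True).as_matrix()
        r+=list((a-p)*10)+list((R-T).ravel()*2)
    return np.array(r)
if __name__=='__main__':
    best=[]
    for sg in itertools.product([-1,1],repeat=4):
      for o7 in (1.57,-1.57,0,3.14):
        S=[sg[0],1,sg[1],1,sg[2],1,sg[3]]
        f=least_squares(res,[.3,.4,0,0,.4,0,.2,o7,0.]);best.append((f.cost,S,f.x))
    best.sort(key=lambda b:b[0]);np.set_printoptions(suppress=True,precision=3,linewidth=150)
    for b in best[:3]:print(b)
    S=best[0][1];print(res(best[0][2]).reshape(len(D),12)[:,:3]*100)
E
python3 kin.py; python3 -c "
from h import *
o=observe();print([float(round(x,5)) for x in o['joint_pos']],o['tool_pos'].tolist())"
```

```text
(np.float64(0.04183915172110952), [-1, 1, -1, 1, -1, 1, -1], array([ 0.244,  0.442,  0.002,  0.007,  0.47 , -0.016,  0.299,  1.497, -0.075]))
(np.float64(0.04183915172110975), [-1, 1, -1, 1, -1, 1, -1], array([ 0.244,  0.442,  0.002,  0.007,  0.47 , -0.016,  0.299,  1.497, -0.075]))
(np.float64(0.04183915172112525), [-1, 1, -1, 1, -1, 1, -1], array([ 0.244,  0.442,  0.002,  0.007,  0.47 , -0.016,  0.299,  1.497, -0.075]))
[[-3.991  5.333  4.415]
 [ 7.911  5.884 -2.242]
 [-2.533  9.883 -0.546]
 [ 1.314  0.621 -3.13 ]
 [ 0.331  2.855  0.209]
 [ 1.502 -1.268  1.295]]
[0.69734, -0.34355, -1.44881, 2.09862, 0.16382, 0.66099, -2.51542] [0.4440845890186359, 0.29824152893892375, 0.2061532619534696]
```

```bash
sed -i 's/D=\[(/D=[([0.69734, -0.34355, -1.44881, 2.09862, 0.16382, 0.66099, -2.51542],[0.4441,0.2982,.2061],[-179.99,-35.09,-1.0]),\n(/' kin.py; python3 - <<'E'
s=open('kin.py').read()
s=s[:s.index('def fk')]+'''S=[-1,1,-1,1,-1,1,-1]
def fk(q,P):
    p=np.array([0,0,P[0]]);R=rz(-q[0]+P[8])
    p=p+R@[0,P[9],0]
    R=R@ry(q[1])@rz(-q[2]);p=p+R@[P[2],P[10],P[1]]
    R=R@ry(q[3])@rz(-q[4]);p=p+R@[P[3],P[11],P[4]]
    R=R@ry(q[5]);p=p+R@[P[5],P[12],P[6]];R=R@rz(-q[6]+P[7])
    return p,R
'''+s[s.index('import itertools'):s.index("if __name__")]+'''
def fit():
    f=least_squares(res,[.3,.4,0,0,.4,0,.2,1.57,0.]+[0]*4);return f
if __name__=='__main__':
    np.set_printoptions(suppress=True,precision=4,linewidth=150)
    f=fit();print(f.cost,f.x);print(f.fun.reshape(len(D),12)[:,:3]*100);print(f.fun.reshape(len(D),12)[:,3:]/2)
'''
open('kin.py','w').write(s)
E
python3 kin.py
```

```text
0.0026768236500483607 [ 0.2578  0.4495  0.0018  0.0018  0.4879 -0.0009  0.3253  1.563  -0.0025 -0.0202 -0.0257 -0.2141  0.2172]
[[-0.0952  0.7485  0.8261]
 [ 1.3384  0.356   0.055 ]
 [ 0.4764  0.2515 -0.3853]
 [-1.1436 -0.4373  1.1459]
 [ 1.2841 -3.3348 -1.2764]
 [ 0.3744  1.0696  0.515 ]
 [-0.6031  0.429  -0.8803]]
[[-0.0001  0.0043  0.0002  0.0061 -0.0001 -0.0011  0.0002  0.0045  0.0002]
 [-0.0024  0.0047 -0.0001  0.0047  0.0024  0.     -0.     -0.0001  0.    ]
 [ 0.001  -0.0019 -0.0045 -0.0019 -0.001   0.0036 -0.0024 -0.0053  0.    ]
 [ 0.0016 -0.0073 -0.0019 -0.0082 -0.0009 -0.     -0.0015 -0.0037 -0.0009]
 [ 0.0035 -0.0072 -0.0057 -0.0044  0.0001 -0.0063 -0.0056  0.003  -0.0037]
 [-0.0005  0.0067  0.001   0.007  -0.0001  0.0016  0.0009  0.0027  0.0007]
 [ 0.0028 -0.0026 -0.0041 -0.0038  0.0001  0.0008 -0.0041 -0.0027 -0.0029]]
```

```bash
cat > sim.py <<'E'
from kin import *
np.set_printoptions(suppress=True,precision=2,linewidth=150)
P=fit().x
LO=np.array([-2.6,-.5,-1.47,.16,-1.27,.06,-2.6]);HI=np.array([2.6,2.12,1.34,2.42,4.41,2.06,2.6])
def err(q,p,R):
    a,Q=fk(q,P);return np.r_[p-a,Ro.from_matrix(R@Q.T).as_rotvec()]
def jac(q):
    a,Q=fk(q,P);J=np.zeros((6,7))
    for i in range(7):
        d=q.copy();d[i]+=1e-5;b,T=fk(d,P);J[:3,i]=(b-a)/1e-5;J[3:,i]=Ro.from_matrix(T@Q.T).as_rotvec()/1e-5
    return J
def track(q,p,R,wn=0,q0=None,n=5):
    for _ in range(n):
        J=jac(q);pi=J.T@np.linalg.inv(J@J.T+1e-5*np.eye(6));dq=pi@err(q,p,R)
        if wn: dq=dq+(np.eye(7)-pi@J)@(q0-q)*wn
        q=np.clip(q+dq,LO,HI)
    return q
def rows(q,p,R,rws,**k):
    for r,t in rws:
        p=p+R@np.array(t)/1000;R=R@Ro.from_rotvec(np.radians(r)).as_matrix();q=track(q,p,R,**k)
    return q,p,R
E
cat > t.py <<'E'
from sim import *
Z=[0,0,0]
A=[(Z,[0,0,-40]),(Z,[10,-10,-40]),(Z,[35,-30,-30]),(Z,[38,-32,-20]),(Z,[38,-32,-20]),(Z,[38,-32,0]),(Z,[38,-32,0]),(Z,[38,-32,0]),(Z,[35,-33,0]),(Z,[33,-33,0]),(Z,[30,-33,0]),(Z,[20,-33,0])]
q=np.array(D[1][0]);p,R=fk(q,P)
q,p,R=rows(q,p,R,A);print(q,'want .63 -.06 -.46 1.6 -.03 1.6 -.93')
B=[([-1.4,5.7,4.6],[15,-36,0]),([-1.4,5.7,4.6],[10,-36,0]),([-1.5,5.7,4.6],[6,-38,0]),([-1.5,5.7,4.6],[3,-38,0]),([-1.4,5.7,4.6],[0,-38,0]),([-1.4,5.7,4.5],[0,-38,0])]
q,p,R=rows(q,p,R,B);print(q,'want .28,-.5,-.39,1.97,-.15,1.2,-1.56')
q=np.array(D[0][0]);p,R=fk(q,P)
# from 3.4 to 4.0
q=np.array([.49,-.4,-1.25,2.09,.09,.75,-2.46]);p,R=fk(q,P)
q,p,R=rows(q,p,R,[(Z,[0,0,10])]*4);print(q,'want .7,-.34,-1.45,2.1,.16,.66,-2.52')
E
python3 t.py
```

```text
[ 0.62 -0.06 -0.47  1.59 -0.03  1.61 -0.94] want .63 -.06 -.46 1.6 -.03 1.6 -.93
[ 0.44 -0.5  -0.63  2.05 -0.29  1.05 -1.72] want .28,-.5,-.39,1.97,-.15,1.2,-1.56
[ 0.68 -0.35 -1.43  2.1   0.16  0.66 -2.51] want .7,-.34,-1.45,2.1,.16,.66,-2.52
```

```bash
cat > t2.py <<'E'
from sim import *
Z=[0,0,0]
q0=np.array(D[0][0]);p0,R0=fk(q0,P)
q,p,R=rows(q0,p0,R0,[(Z,[0,0,2])]*12,n=20);print(q,err(q,p,R)*1000)
# ideal flipped solutions at press pose via many random seeds
for fl in (0,1):
  for tw in (0,.6):
    Rt=R0@Ro.from_euler('z',np.pi*fl+tw).as_matrix();pt=p0+R0[:,2]*.02
    sols=[]
    rng=np.random.default_rng(0)
    for _ in range(150):
        f=least_squares(lambda q:np.r_[err(q,pt,Rt)*100,.02*(q-(LO+HI)/2)/(HI-LO)],rng.uniform(LO,HI),bounds=(LO,HI))
        if np.abs(err(f.x,pt,Rt)).max()<.003: sols.append(np.r_[np.min(np.minimum(f.x-LO,HI-f.x)),f.x])
    sols=np.array(sols);print(fl,tw,len(sols));
    if len(sols): print(np.unique(sols[np.argsort(-sols[:,0])][:40].round(1),axis=0)[-8:])
E
python3 t2.py
```

```text
[ 0.87 -0.46 -1.47  2.1  -0.06  0.59 -2.33] [-18.71  29.44 -16.85 -19.54  23.04  61.96]
0 0 0
0 0.6 35
[[ 0.  -2.  -0.2  1.   2.2  0.9  0.9  2.6]]
1 0 98
[[ 0.3 -0.6 -0.  -0.3  2.1  0.7  0.8  0.2]]
1 0.6 106
[[ 0.3 -0.6 -0.  -0.3  2.1  0.7  0.8 -0.4]]
```

```bash
cat > t3.py <<'E'
from sim import *
import itertools
from scipy.spatial.transform import Slerp
qs=np.array(D[0][0]);ps,Rs=fk(qs,P)
def seg(q,p,R,p2,R2,mids=None):
    d=np.linalg.norm(p2-p);rv=Ro.from_matrix(R.T@R2).as_rotvec();ang=np.degrees(np.linalg.norm(rv))
    n=int(max(np.ceil(d/.04),np.ceil(ang/8),1));e=0
    for i in range(1,n+1):
        pt=p+(p2-p)*i/n;Rt=R@Ro.from_rotvec(rv*i/n).as_matrix();q=track(q,pt,Rt,n=4);e=max(e,np.abs(err(q,pt,Rt)).max())
    return q,p2,R2,n,e
def down(yaw): return Ro.from_euler('xyz',[np.pi,0,yaw]).as_matrix()
Rf=Rs@Ro.from_euler('z',np.pi).as_matrix()
def path(wps,verbose=False):
    q,p,R=qs,ps,Rs;N=0;E=0
    for p2,R2 in wps:
        q,p,R,n,e=seg(q,p,R,np.array(p2),R2);N+=n;E=max(E,e)
        if verbose:print(n,round(e,3),np.round(p,3),q)
    return q,N,E
def pol(r,a,z): return [r*np.cos(a),r*np.sin(a),z]
if __name__=='__main__':
  a=ps-Rs[:,2]*.1
  out=[]
  pre=ps-Rs[:,2]*.06
  for r1,a1,r2,a2,z,y1 in itertools.product([.45,.6],[-1.,-.4,.2,.5],[.6,.75],[.2,.5,.8],[.35,.45],[1.57,3.14]):
    w=[(a,Rs),(pol(r1,a1,z),down(1.57)),(pol(r2,a1,z),down(3.1)),(pol(r2,a2,z),down(3.12)),(pre,Rf),(ps+Rs[:,2]*.022,Rf)]
    q,N,E=path(w);m=np.min(np.minimum(q-LO,HI-q));out.append((m,N,round(E,3),(r1,a1,r2,a2,z),q))
  out.sort(key=lambda o:-o[0])
  for o in out[:12]:print(o)
E
time python3 t3.py
```

```text
(np.float64(0.3169851369982375), 43, np.float64(0.0), (0.6, 0.5, 0.75, 0.8, 0.35), array([ 0.22,  0.01, -1.15,  2.1 ,  0.73,  0.79,  0.16]))
(np.float64(0.3169851369982375), 43, np.float64(0.0), (0.6, 0.5, 0.75, 0.8, 0.35), array([ 0.22,  0.01, -1.15,  2.1 ,  0.73,  0.79,  0.16]))
(np.float64(0.3159183409313444), 44, np.float64(0.0), (0.6, 0.5, 0.75, 0.8, 0.45), array([ 0.17,  0.01, -1.1 ,  2.1 ,  0.73,  0.79,  0.16]))
(np.float64(0.3159183409313444), 44, np.float64(0.0), (0.6, 0.5, 0.75, 0.8, 0.45), array([ 0.17,  0.01, -1.1 ,  2.1 ,  0.73,  0.79,  0.16]))
(np.float64(0.3152412087491805), 41, np.float64(0.0), (0.6, 0.2, 0.75, 0.2, 0.45), array([ 0.14,  0.  , -1.07,  2.1 ,  0.73,  0.79,  0.16]))
(np.float64(0.3152412087491805), 41, np.float64(0.0), (0.6, 0.2, 0.75, 0.2, 0.45), array([ 0.14,  0.  , -1.07,  2.1 ,  0.73,  0.79,  0.16]))
(np.float64(0.31514165987168585), 40, np.float64(0.0), (0.6, 0.2, 0.75, 0.2, 0.35), array([ 0.14,  0.  , -1.07,  2.1 ,  0.73,  0.79,  0.16]))
(np.float64(0.31514165987168585), 40, np.float64(0.0), (0.6, 0.2, 0.75, 0.2, 0.35), array([ 0.14,  0.  , -1.07,  2.1 ,  0.73,  0.79,  0.16]))
(np.float64(0.3127167994285167), 40, np.float64(0.0), (0.6, 0.2, 0.6, 0.5, 0.45), array([ 0.05, -0.  , -0.98,  2.11,  0.72,  0.79,  0.16]))
(np.float64(0.3127167994285167), 40, np.float64(0.0), (0.6, 0.2, 0.6, 0.5, 0.45), array([ 0.05, -0.  , -0.98,  2.11,  0.72,  0.79,  0.16]))
(np.float64(0.3126213732098373), 39, np.float64(0.0), (0.6, 0.2, 0.6, 0.5, 0.35), array([ 0.04, -0.  , -0.97,  2.11,  0.72,  0.79,  0.16]))
(np.float64(0.3126213732098373), 39, np.float64(0.0), (0.6, 0.2, 0.6, 0.5, 0.35), array([ 0.04, -0.  , -0.97,  2.11,  0.72,  0.79,  0.16]))
real	1m1.302s
user	1m1.580s
sys	0m0.126s
```

Emit:
{"api": "jog_arm", "payload": {
  "plan": [
    [[0, 0, 0], [0, 0, -30], -1],
    [[0, 0, 0], [0, 0, -40], -1],
    [[0, 0, 0], [0, 0, -40], -1],
    [[0, -7, 0], [20, 10, -30], -1],
    [[0, -7, 0], [20, 20, -30], -1],
    [[0, -7, 0], [30, 25, -20], -1],
    [[0, -7, 0], [35, 25, -10], -1],
    [[0, -7, 0], [35, 25, 0], -1]
  ]
}}

```text
t: 4.85
tool_pos: [0.4714, 0.1931, 0.4194]
orientation: [-3.141, -0.008, -0.017]
contact_force: [0.1, 1.6, 1.7]
gripper_width: 0.0007
```

```bash
python3 - <<'E'
from h import *
go([.588,.12,.45],Ro.from_euler('xyz',[np.pi,0,1.57]).as_matrix())
E
```

```text
t 4.85 pos [471.4 193.1 419.4] rpy deg [-179.99   -0.46   -0.98] F [0.13 1.61 1.66] w 0.0007 q [ 0.25  0.09 -0.79  1.42  0.07  1.65 -2.11]
shift in current axes [118.11  71.08 -29.68] turn [  0.36  -0.37 -90.94]
shift in target axes [-73.   116.69 -30.62]
```

Emit:
{"api": "jog_arm", "payload": {
  "plan": [
    [[0, 0, 0], [40, 25, -10], -1],
    [[0, 0, 0], [40, 25, -10], -1],
    [[0, 0, -8.5], [30, 20, -10], -1],
    [[0, 0, -8.5], [0, 0, 0], -1],
    [[0, 0, -8.5], [0, 0, 0], -1],
    [[0, 0, -8.5], [0, 0, 0], -1],
    [[0, 0, -8.5], [0, 0, 0], -1],
    [[0, 0, -8.5], [0, 0, 0], -1]
  ]
}}

```text
t: 5.65
tool_pos: [0.5782, 0.1225, 0.4468]
orientation: [3.135, -0.003, 0.88]
contact_force: [-0.2, 0.5, -0.6]
gripper_width: 0.0004
```

Emit:
{"api": "jog_arm", "payload": {
  "plan": [
    [[0, 0, -8.5], [0, 0, 0], -1],
    [[0, 0, -8.5], [0, 0, 0], -1],
    [[0, 0, -8.5], [0, 0, 0], -1],
    [[0, 0, -8.5], [0, 0, 0], -1],
    [[0, 0, -8.5], [0, 0, 0], -1],
    [[0, 0, -8.5], [0, 0, 0], -1],
    [[0, 0, -8.5], [0, 0, 0], -1],
    [[0, 0, -8.5], [0, 0, 0], -1]
  ]
}}

```text
t: 6.45
tool_pos: [0.5783, 0.1224, 0.4467]
orientation: [3.136, 0.005, 2.067]
contact_force: [1.0, -0.2, 0.4]
gripper_width: 0.0004
```

Emit:
{"api": "jog_arm", "payload": {
  "plan": [
    [[0, 0, -8.5], [0, 0, 0], -1],
    [[0, 0, -8.5], [0, 0, 0], -1],
    [[0, 0, -8.5], [0, 0, 0], -1],
    [[0, 0, -8.5], [0, 0, 0], -1],
    [[0, 0, -8.5], [0, 0, 0], -1],
    [[0, 0, -8.5], [0, 0, 0], -1],
    [[0, 0, 0], [0, 0, 0], -1]
  ]
}}

```text
t: 7.15
tool_pos: [0.5783, 0.1223, 0.4465]
orientation: [-3.142, 0.006, 2.953]
contact_force: [0.3, 0.4, 0.4]
gripper_width: 0.0007
```

```bash
cat >> h.py <<'E'
def flip(R): return R@np.diag([-1,-1,1.])
KT=flip(ToolR(KR))
E
python3 - <<'E'
from h import *
go(KX+.1*KR[:,2],KT)
E
```

```text
t 7.15 pos [578.3 122.3 446.5] rpy deg [-180.      0.37  169.19] F [0.29 0.4  0.4 ] w 0.0007 q [ 0.5   0.45 -1.21  1.13  0.44  1.82  0.82]
shift in current axes [196.18 142.6  196.3 ] turn [ -3.05 -34.54  -9.54]
shift in target axes [250.61 173.87  65.72]
```

Emit:
{"api": "jog_arm", "payload": {
  "plan": [
    [[0, -4, -1], [39, 29, 30], -1],
    [[0, -4, -1], [39, 29, 30], -1],
    [[0, -4, -1], [39, 29, 30], -1],
    [[-0.5, -4, -1], [39, 29, 30], -1],
    [[-0.5, -4, -1], [39, 29, 20], -1],
    [[-0.5, -4, -1], [20, 5, 0], -1],
    [[-0.5, -4, -1], [10, 0, 0], -1],
    [[-0.5, -4, -1], [0, 0, 0], -1]
  ]
}}

```text
t: 7.95
tool_pos: [0.4263, 0.2719, 0.3035]
orientation: [3.137, 0.54, 3.091]
contact_force: [0.4, 0.1, 0.1]
gripper_width: 0.0006
```

```bash
python3 - <<'E'
from h import *
go(KX+.06*KR[:,2],KT)
E
```

```text
t 7.95 pos [426.3 271.9 303.5] rpy deg [179.73  30.93 177.08] F [0.41 0.12 0.05] w 0.0006 q [ 0.52 -0.46 -1.11  1.98 -0.1   0.94  0.92]
shift in current axes [37.22 26.81 79.68] turn [-0.81 -4.07 -1.67]
shift in target axes [42.01 26.86 77.24]
```

```bash
cat > t4.py <<'E'
from h import *
from sim import *
q=observe()['joint_pos'];p,R=fk(q,P);print(p,observe()['tool_pos'])
off=observe()['tool_pos']-p
def sg(q,p,R,p2,R2,n=10):
    rv=Ro.from_matrix(R.T@R2).as_rotvec()
    for i in range(1,n+1):
        pt=p+(p2-p)*i/n;Rt=R@Ro.from_rotvec(rv*i/n).as_matrix();q=track(q,pt,Rt);
        print(q,np.abs(err(q,pt,Rt)).max())
    return q,p2,R2
a=sg(q,p,R,KX+.06*KR[:,2]-off,KT);a=sg(*a,KX+.026*KR[:,2]-off,KT,n=4)
sg(*a,KX+.026*KR[:,2]-off,KT@Ro.from_euler('z',.7).as_matrix(),n=4)
E
python3 t4.py
```

```text
[0.43 0.27 0.3 ] [0.43 0.27 0.3 ]
[ 0.53 -0.46 -1.13  1.99 -0.09  0.91  0.91] 5.768872103178534e-17
[ 0.54 -0.46 -1.15  2.01 -0.09  0.89  0.9 ] 1.6653345369377348e-16
[ 0.55 -0.45 -1.18  2.02 -0.08  0.86  0.88] 1.6653345369377348e-16
[ 0.57 -0.45 -1.21  2.03 -0.08  0.83  0.87] 3.3306690738754696e-16
[ 0.59 -0.45 -1.23  2.04 -0.07  0.81  0.86] 1.9001127500758038e-16
[ 0.6  -0.45 -1.26  2.05 -0.06  0.78  0.85] 1.2534771712454106e-16
[ 0.62 -0.45 -1.29  2.07 -0.06  0.76  0.83] 8.636538538151762e-17
[ 0.65 -0.46 -1.33  2.08 -0.06  0.73  0.82] 1.3359612203176609e-16
[ 0.67 -0.46 -1.36  2.09 -0.05  0.7   0.81] 2.8308307119512185e-16
[ 0.7  -0.46 -1.39  2.1  -0.05  0.68  0.8 ] 1.9773244999417758e-16
[ 0.73 -0.46 -1.43  2.1  -0.04  0.66  0.79] 2.351753707862234e-16
[ 0.77 -0.45 -1.46  2.1  -0.04  0.64  0.79] 1.5830368971002349e-16
[ 0.82 -0.45 -1.47  2.1  -0.04  0.62  0.8 ] 0.026715757296148997
[ 0.85 -0.45 -1.47  2.1  -0.05  0.6   0.8 ] 0.05617193209648517
[ 0.87 -0.49 -1.47  2.1  -0.14  0.6   0.7 ] 0.04493510857977294
[ 0.88 -0.5  -1.47  2.1  -0.19  0.6   0.57] 0.03943975627195324
[ 0.88 -0.5  -1.47  2.1  -0.22  0.6   0.42] 0.04125236233209639
[ 0.88 -0.5  -1.47  2.1  -0.24  0.6   0.26] 0.045936475709899005
```

```bash
cat > t5.py <<'E'
import t3
from t3 import *
from h import KX,KR,KT,observe,Ro as _
o=observe();t3.qs=o['joint_pos'];p,R=fk(t3.qs,P);t3.ps,t3.Rs=p,R
off=o['tool_pos']-p
n=KR[:,2];Y=np.array([0,0,0])
out=[]
for (r1,a1),(r2,a2),z,yaw,rev in itertools.product([(.6,-.6),(.6,0),(.6,.4),(.6,.8),(.75,.6)],[(.75,0),(.75,.4),(.75,.8),(.6,.3),(.6,.6),(.6,.9)],[.36,.45],[3.12],[0,1]):
    w=[(pol(r1,a1,z),down(yaw)),(pol(r2,a2,z),down(yaw)),(KX+.14*n-off,KT),(KX+.024*n-off,KT),(KX+.024*n-off,KT@Ro.from_euler('z',.7).as_matrix())]
    if rev: w.insert(2,(pol(.55,.7,.38),down(yaw)))
    q,N,E=path(w);m=np.min(np.minimum(q-LO,HI-q));out.append((round(E,3),-m,N,(r1,a1,r2,a2,z,rev),q))
out.sort(key=lambda o:(o[0]>.002,o[2]))
for o in out[:12]:print(o)
E
time python3 t5.py
```

```text
(np.float64(0.0), np.float64(-0.11334453830850766), 37, (0.6, 0, 0.6, 0.9, 0.36, 0), array([ 0.42,  0.04, -1.36,  2.1 ,  0.77,  0.8 , -0.56]))
(np.float64(0.0), np.float64(-0.13703605430894594), 38, (0.6, 0, 0.6, 0.9, 0.45, 0), array([ 0.4 ,  0.04, -1.33,  2.1 ,  0.76,  0.8 , -0.56]))
(np.float64(0.0), np.float64(-0.31838380957804), 40, (0.6, 0, 0.75, 0.8, 0.36, 0), array([ 0.21,  0.02, -1.14,  2.1 ,  0.74,  0.79, -0.55]))
(np.float64(0.0), np.float64(-0.30632313666413236), 40, (0.6, 0, 0.75, 0.8, 0.45, 0), array([ 0.23,  0.02, -1.16,  2.1 ,  0.74,  0.79, -0.55]))
(np.float64(0.0), np.float64(-0.3143831541509745), 45, (0.6, -0.6, 0.6, 0.3, 0.36, 0), array([ 0.04,  0.01, -0.98,  2.11,  0.73,  0.79, -0.55]))
(np.float64(0.0), np.float64(-0.31415569438375), 46, (0.6, -0.6, 0.6, 0.3, 0.45, 0), array([ 0.04,  0.01, -0.97,  2.11,  0.73,  0.79, -0.55]))
(np.float64(0.0), np.float64(-0.3127842651527599), 47, (0.6, -0.6, 0.6, 0.6, 0.36, 0), array([-0.01,  0.  , -0.92,  2.11,  0.72,  0.79, -0.55]))
(np.float64(0.0), np.float64(-0.31244066153866656), 48, (0.6, -0.6, 0.75, 0, 0.36, 0), array([-0.02,  0.  , -0.91,  2.11,  0.72,  0.79, -0.55]))
(np.float64(0.0), np.float64(-0.3125867764665795), 48, (0.6, -0.6, 0.6, 0.6, 0.45, 0), array([-0.02,  0.  , -0.92,  2.11,  0.72,  0.79, -0.55]))
(np.float64(0.0), np.float64(-0.3121675641325954), 49, (0.6, -0.6, 0.75, 0, 0.45, 0), array([-0.03,  0.  , -0.9 ,  2.11,  0.72,  0.79, -0.55]))
(np.float64(0.0), np.float64(-0.31296991225773096), 49, (0.6, -0.6, 0.6, 0.6, 0.36, 1), array([-0.01,  0.  , -0.93,  2.11,  0.72,  0.79, -0.55]))
(np.float64(0.0), np.float64(-0.30622935388120043), 50, (0.6, -0.6, 0.75, 0.4, 0.36, 0), array([-0.21, -0.01, -0.72,  2.11,  0.72,  0.79, -0.55]))
real	0m27.699s
user	0m28.143s
sys	0m0.080s
```

```bash
cat >> h.py <<'E'
import json
def down(yaw): return Ro.from_euler('xyz',[np.pi,0,yaw]).as_matrix()
def rowsfor(segs,jaw,step=.04,ang=8.,start=None):
    o,Rc=st();p=o['tool_pos'] if start is None else start;R=Rc;out=[]
    for p2,R2 in segs:
        p2=np.array(p2,float);rv=Ro.from_matrix(R.T@R2).as_rotvec();d=np.linalg.norm(p2-p)
        n=int(max(np.ceil(d/step),np.ceil(np.degrees(np.linalg.norm(rv))/ang),1));p0,R0=p,R
        for i in range(1,n+1):
            pt=p0+(p2-p0)*i/n;Rt=R0@Ro.from_rotvec(rv*i/n).as_matrix()
            s=[int(x) for x in (R.T@(pt-p)*1000).round()];a=[float(x) for x in np.degrees(Ro.from_matrix(R.T@Rt).as_rotvec()).round(1)]
            p=p+R@np.array(s)/1000;R=R@Ro.from_rotvec(np.radians(a)).as_matrix();out.append([a,s,jaw])
    for i in range(0,len(out),8): print(json.dumps(out[i:i+8]))
def pol(r,a,z): return [r*np.cos(a),r*np.sin(a),z]
E
python3 - <<'E'
from h import *
rowsfor([(pol(.6,-.6,.38),down(3.12)),(pol(.75,.4,.36),down(3.12)),(KX+.12*KR[:,2],KT)],-1)
E
```

```text
t 7.95 pos [426.3 271.9 303.5] rpy deg [179.73  30.93 177.08] F [0.41 0.12 0.05] w 0.0006 q [ 0.52 -0.46 -1.11  1.98 -0.1   0.94  0.92]
[[[-0.0, 1.9, -0.1], [-8, -38, -1], -1], [[-0.0, 2.0, -0.1], [-8, -38, -1], -1], [[-0.0, 1.9, -0.1], [-7, -38, -2], -1], [[-0.0, 1.9, -0.1], [-8, -38, -2], -1], [[-0.1, 2.0, -0.1], [-7, -38, -2], -1], [[0.0, 1.9, -0.1], [-7, -38, -2], -1], [[0.0, 1.9, -0.1], [-7, -38, -3], -1], [[0.0, 2.0, -0.1], [-7, -37, -3], -1]]
[[[-0.0, 1.9, -0.1], [-7, -38, -3], -1], [[-0.0, 1.9, -0.1], [-6, -38, -3], -1], [[-0.0, 2.0, -0.1], [-7, -38, -4], -1], [[-0.0, 1.9, -0.1], [-6, -39, -4], -1], [[-0.1, 1.9, -0.1], [-6, -38, -4], -1], [[0.0, 2.0, -0.1], [-6, -38, -4], -1], [[0.0, 1.9, -0.1], [-5, -38, -4], -1], [[0.0, 1.9, -0.1], [-6, -38, -5], -1]]
[[[0.0, 0.0, 0.0], [-11, 37, 1], -1], [[0.0, 0.0, 0.0], [-10, 38, 1], -1], [[0.0, 0.0, 0.0], [-11, 37, 2], -1], [[0.0, 0.0, 0.0], [-11, 37, 1], -1], [[0.0, 0.0, 0.0], [-10, 38, 1], -1], [[0.0, 0.0, 0.0], [-11, 37, 1], -1], [[0.0, 0.0, 0.0], [-11, 38, 1], -1], [[0.0, 0.0, 0.0], [-11, 37, 2], -1]]
[[[0.0, 0.0, 0.0], [-10, 37, 1], -1], [[0.0, 0.0, 0.0], [-11, 38, 1], -1], [[0.0, 0.0, 0.0], [-11, 37, 1], -1], [[0.0, 0.0, 0.0], [-10, 37, 1], -1], [[0.0, 0.0, 0.0], [-11, 38, 2], -1], [[0.0, 0.0, 0.0], [-11, 37, 1], -1], [[0.0, 0.0, 0.0], [-10, 37, 1], -1], [[0.0, 0.0, 0.0], [-11, 38, 1], -1]]
[[[0.0, 0.0, 0.0], [-11, 37, 1], -1], [[-0.0, -4.4, -0.0], [36, 0, 12], -1], [[-0.0, -4.3, -0.1], [37, 0, 9], -1], [[-0.0, -4.4, 0.0], [38, 0, 6], -1], [[-0.0, -4.4, -0.0], [37, 1, 4], -1], [[-0.0, -4.4, -0.1], [38, 0, 0], -1], [[-0.1, -4.3, 0.0], [38, 0, -2], -1], [[0.0, -4.4, -0.0], [38, 0, -6], -1]]
[[[0.0, -4.4, -0.1], [37, 1, -8], -1]]
```

Emit:
{"api": "jog_arm", "payload": {
  "plan": [
    [[0, 2, 0], [-8, -38, -1], -1],
    [[0, 2, 0], [-8, -38, -1], -1],
    [[0, 2, 0], [-7, -38, -2], -1],
    [[0, 2, 0], [-8, -38, -2], -1],
    [[0, 2, 0], [-7, -38, -2], -1],
    [[0, 2, 0], [-7, -38, -2], -1],
    [[0, 2, 0], [-7, -38, -3], -1],
    [[0, 2, 0], [-7, -38, -3], -1]
  ]
}}

```text
t: 8.75
tool_pos: [0.4611, -0.036, 0.3413]
orientation: [3.137, 0.255, 3.09]
contact_force: [0.2, -0.3, -0.6]
gripper_width: 0.0003
```

Emit:
{"api": "jog_arm", "payload": {
  "plan": [
    [[0, 2, 0], [-7, -38, -3], -1],
    [[0, 2, 0], [-6, -38, -3], -1],
    [[0, 2, 0], [-7, -38, -4], -1],
    [[0, 2, 0], [-6, -38, -4], -1],
    [[0, 2, 0], [-6, -38, -4], -1],
    [[0, 2, 0], [-6, -38, -4], -1],
    [[0, 2, 0], [-5, -38, -4], -1],
    [[0, 2, 0], [-6, -38, -5], -1]
  ]
}}

```text
t: 9.55
tool_pos: [0.4917, -0.3419, 0.3777]
orientation: [3.14, -0.025, 3.091]
contact_force: [0.6, -0.2, -0.4]
gripper_width: 0.0004
```

```bash
python3 - <<'E'
from h import *
go(pol(.75,.4,.36),down(3.12))
E
```

```text
t 9.55 pos [ 491.7 -341.9  377.7] rpy deg [179.9   -1.46 177.07] F [ 0.6  -0.24 -0.42] w 0.0004 q [ 0.67  0.27 -0.19  1.28  0.06  1.62  2.01]
shift in current axes [-166.89  643.24   14.65] turn [ 0.12 -1.46 -1.69]
shift in target axes [-185.38  638.08   17.74]
```

Emit:
{"api": "jog_arm", "payload": {
  "plan": [
    [[0, 0, 0], [-10, 38, 1], -1],
    [[0, 0, 0], [-10, 38, 1], -1],
    [[0, 0, 0], [-10, 38, 1], -1],
    [[0, 0, 0], [-10, 38, 1], -1],
    [[0, 0, 0], [-10, 38, 1], -1],
    [[0, -0.5, -0.5], [-10, 38, 1], -1],
    [[0, -0.5, -0.5], [-10, 38, 1], -1],
    [[0, -0.5, -0.5], [-10, 38, 1], -1]
  ]
}}

```text
t: 10.35
tool_pos: [0.5847, -0.0384, 0.3685]
orientation: [3.139, 0.003, 3.117]
contact_force: [0.5, -0.7, 0.0]
gripper_width: 0.0004
```

Emit:
{"api": "jog_arm", "payload": {
  "plan": [
    [[0, 0, 0], [-10, 38, 1], -1],
    [[0, 0, 0], [-10, 38, 1], -1],
    [[0, 0, 0], [-10, 38, 1], -1],
    [[0, 0, 0], [-10, 38, 1], -1],
    [[0, 0, 0], [-10, 38, 1], -1],
    [[0, 0, 0], [-10, 38, 1], -1],
    [[0, 0, 0], [-10, 38, 1], -1],
    [[0, 0, 0], [-10, 38, 1], -1]
  ]
}}

```text
t: 11.15
tool_pos: [0.6707, 0.2639, 0.3611]
orientation: [3.14, 0.002, 3.117]
contact_force: [1.0, -0.1, -0.1]
gripper_width: 0.0004
```

```bash
python3 t4.py; python3 - <<'E'
from h import *
rowsfor([(KX+.12*KR[:,2],KT)],-1)
E
```

```text
[0.67 0.27 0.36] [0.67 0.26 0.36]
[-0.16  0.48 -0.49  1.09  0.25  1.56  0.95] 5.551115123125783e-16
[-0.15  0.39 -0.5   1.25  0.26  1.45  0.92] 1.6653345369377348e-16
[-0.14  0.31 -0.51  1.39  0.27  1.34  0.88] 1.3304418459852554e-16
[-0.15  0.24 -0.53  1.52  0.28  1.24  0.83] 1.9220658232240086e-16
[-0.16  0.16 -0.54  1.63  0.31  1.14  0.77] 1.1102230246251565e-16
[-0.17  0.1  -0.55  1.75  0.34  1.06  0.7 ] 2.5065631258279996e-16
[-0.2   0.04 -0.57  1.85  0.39  0.98  0.61] 1.1102230246251565e-16
[-0.22 -0.01 -0.6   1.94  0.45  0.91  0.5 ] 1.0904304167905535e-16
[-0.25 -0.05 -0.63  2.03  0.53  0.86  0.37] 2.636401693955959e-16
[-0.28 -0.08 -0.68  2.11  0.62  0.83  0.22] 4.996003610813204e-16
[-0.27 -0.07 -0.68  2.11  0.64  0.82  0.2 ] 1.9935130216878663e-16
[-0.27 -0.05 -0.68  2.12  0.67  0.81  0.19] 1.6653345369377348e-16
[-0.27 -0.03 -0.68  2.12  0.69  0.8   0.17] 1.1102230246251565e-16
[-0.27 -0.01 -0.68  2.12  0.72  0.79  0.15] 1.1102230246251565e-16
[-0.27 -0.01 -0.68  2.12  0.72  0.79 -0.03] 2.1434071503758475e-16
[-0.26 -0.01 -0.68  2.12  0.72  0.79 -0.2 ] 1.924099082478175e-16
[-0.26 -0.01 -0.68  2.12  0.72  0.79 -0.38] 1.3877787807814457e-16
[-0.26 -0.01 -0.68  2.12  0.72  0.79 -0.55] 1.942890293094024e-16
t 11.15 pos [670.7 263.9 361.1] rpy deg [179.89   0.12 178.57] F [ 1.01 -0.06 -0.14] w 0.0004 q [-0.19  0.58 -0.47  0.92  0.25  1.69  0.99]
[[[-0.0, -4.4, -0.1], [34, 4, 12], -1], [[-0.0, -4.3, -0.0], [34, 3, 9], -1], [[-0.0, -4.4, -0.1], [35, 4, 7], -1], [[-0.0, -4.3, -0.1], [36, 3, 4], -1], [[-0.0, -4.4, -0.0], [36, 4, 1], -1], [[-0.0, -4.4, -0.1], [35, 4, -1], -1], [[-0.0, -4.3, -0.0], [36, 4, -4], -1], [[-0.0, -4.4, -0.1], [35, 3, -7], -1]]
```

Good arm branch, with margin. Approach the stop.

Emit:
{"api": "jog_arm", "payload": {
  "plan": [
    [[0, -4.4, 0], [34, 4, 12], -1],
    [[0, -4.4, 0], [34, 4, 9], -1],
    [[0, -4.4, 0], [35, 4, 7], -1],
    [[0, -4.4, 0], [36, 4, 4], -1],
    [[0, -4.4, 0], [36, 4, 1], -1],
    [[0, -4.4, 0], [35, 4, -1], -1],
    [[0, -4.4, 0], [36, 4, -4], -1],
    [[0, -4.4, -0.1], [35, 3, -7], -1]
  ]
}}

```text
t: 11.95
tool_pos: [0.4039, 0.2988, 0.2682]
orientation: [3.134, 0.612, 3.115]
contact_force: [-0.8, 0.5, 1.1]
gripper_width: 0.0004
```

```bash
python3 - <<'E'
from h import *
go(KX+.048*KR[:,2],KT)
E
```

```text
t 11.95 pos [403.9 298.8 268.2] rpy deg [179.56  35.06 178.48] F [-0.82  0.54  1.06] w 0.0004 q [-0.24 -0.23 -0.72  2.09  0.45  0.92  0.35]
shift in current axes [ 3.18  0.15 73.4 ] turn [ 0.11  0.06 -0.47]
shift in target axes [ 3.1   0.31 73.4 ]
```

Emit:
{"api": "jog_arm", "payload": {
  "plan": [
    [[0, 0, -0.5], [3, 0, 28], -1],
    [[0, 0, 0], [0, 0, 25], -1],
    [[0, 0, 0], [0, 0, 15], -1],
    [[0, 0, 0], [0, 0, 5], -1],
    [[0, 0, 0], [0, 0, 0], -1]
  ]
}}

```text
t: 12.45
tool_pos: [0.4445, 0.2978, 0.2061]
orientation: [-3.139, 0.607, 3.129]
contact_force: [0.9, 0.6, 0.9]
gripper_width: -0.0
```

```bash
python3 - <<'E'
from h import *
go(KX+.038*KR[:,2],KT)
s,ds=snap('scene','s3')
b=cv2.resize(s[180:245,370:435,::-1],None,fx=9,fy=9,interpolation=2)
cv2.imwrite('pics/k6.png',b)
E
```

```text
t 12.45 pos [444.5 297.8 206.1] rpy deg [-179.86   34.77  179.28] F [0.94 0.56 0.92] w -0.0 q [-0.19 -0.06 -0.75  2.11  0.63  0.81  0.23]
shift in current axes [0.68 0.61 9.23] turn [-0.01 -0.23  0.19]
shift in target axes [0.72 0.61 9.23]
```

View pics/k6.png

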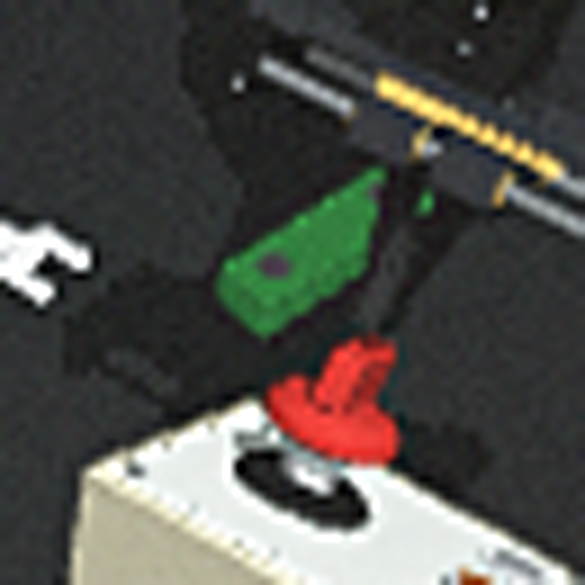

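Emit:
{"api": "jog_arm", "payload": {
  "plan": [
    [[0, 0, 0], [1, 0, 6], -1],
    [[0, 0, 0], [0, 0, 4], -1],
    [[0, 0, 0], [0, 0, 3], -1],
    [[0, 0, 0], [0, 0, 0], -1]
  ]
}}

```text
t: 12.9
tool_pos: [0.4513, 0.2981, 0.1952]
orientation: [-3.138, 0.608, 3.132]
contact_force: [-1.0, 0.9, 3.9]
gripper_width: 0.0006
```

Emit:
{"api": "jog_arm", "payload": {
  "plan": [
    [[0, 0, 0], [0, 0, 4], -1],
    [[0, 0, 0], [0, 0, 3], -1],
    [[0, 0, 0], [0, 0, 2], -1],
    [[0, 0, 0], [0, 0, 0], -1]
  ]
}}

```text
t: 13.3
tool_pos: [0.4565, 0.298, 0.1877]
orientation: [-3.138, 0.608, 3.133]
contact_force: [-2.5, 0.4, 5.5]
gripper_width: 0.0005
```

```bash
python3 - <<'E'
from h import *
go(KX+.038*KR[:,2],KT)
E
```

```text
t 13.3 pos [456.5 298.  187.7] rpy deg [-179.79   34.84  179.48] F [-2.48  0.44  5.53] w 0.0005 q [-0.19 -0.01 -0.75  2.12  0.71  0.78  0.18]
shift in current axes [  0.02   0.28 -12.74] turn [ 0.03 -0.16  0.35]
shift in target axes [ -0.01   0.28 -12.74]
```

Emit:
{"api": "jog_arm", "payload": {
  "plan": [
    [[0, 0, 0], [0, 0, 2], -1],
    [[0, 0, 0], [0, 0, 1], -1],
    [[0, 0, 0], [0, 0, 0], -1]
  ]
}}

```text
t: 13.6
tool_pos: [0.4578, 0.2989, 0.1868]
orientation: [-3.138, 0.61, 3.133]
contact_force: [-17.6, -4.8, 22.4]
gripper_width: 0.0004
```

Emit:
{"api": "jog_arm", "payload": {
  "plan": [
    [[0, 0, 0], [0, 0, -3], -1],
    [[0, 0, 0], [0, 0, -10], -1],
    [[0, 0, 0], [0, 0, -30], -1],
    [[0, 0, 0], [0, 0, -30], -1],
    [[0, 0, 0], [0, 0, -20], -1],
    [[0, 0, 0], [0, 0, 0], -1]
  ]
}}

```text
t: 14.2
tool_pos: [0.4045, 0.2995, 0.2637]
orientation: [-3.139, 0.611, 3.132]
contact_force: [0.9, -0.3, 0.6]
gripper_width: 0.0005
```

```bash
python3 - <<'E'
from h import *
st()
s,ds=snap('scene','s4')
a=cv2.imread('pics/s3.png')
b=np.hstack([cv2.resize(x[200:245,390:425],None,fx=11,fy=11,interpolation=2) for x in (a,s[:,:,::-1])])
cv2.imwrite('pics/k7.png',b)
E
```

```text
t 14.2 pos [404.5 299.5 263.7] rpy deg [-179.87   35.    179.48] F [ 0.87 -0.3   0.55] w 0.0005 q [-0.22 -0.22 -0.74  2.09  0.45  0.91  0.36]
```

View pics/k7.png

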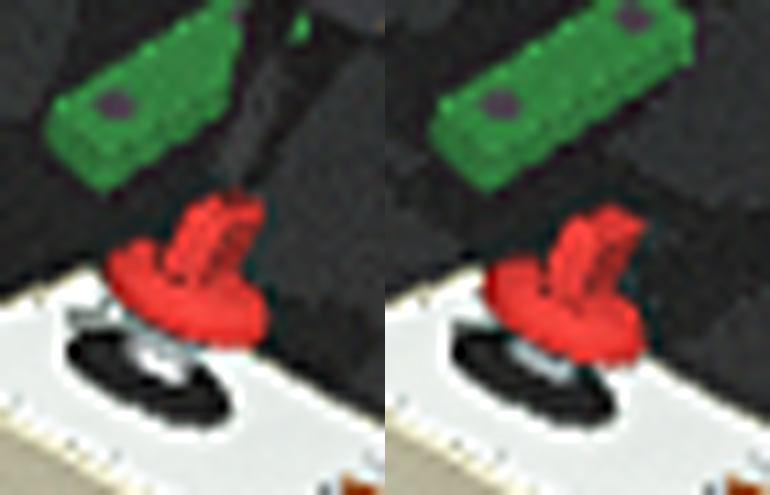

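```bash
cat >> h.py <<'E'
def atz(n,u,v,z):
    c=camera_params(n);K=c['mtx'];M=np.linalg.inv(c['world_to_cam']);d=M[:3,:3]@np.array([(u-K[0,2])/K[0,0],-(v-K[1,2])/K[1,1],-1]);o=M[:3,3];return o+d*(z-o[2])/d[2]
E
python3 - <<'E'
from h import *
np.set_printoptions(precision=4,suppress=True)
t,d=snap('top','t2')
for box in [(298,145,322,195),(385,190,412,235)]:
    z=.146 if box[0]<300 else .031
    g=t[box[1]:box[3],box[0]:box[2]].min(2); m=(g>170).astype(np.uint8);n,l,s,c=cv2.connectedComponentsWithStats(m);k=1+np.argmax(s[1:,4]);l=l==k
    c_=cv2.findContours(l.astype(np.uint8),cv2.RETR_EXTERNAL,cv2.CHAIN_APPROX_NONE)[0][0][:,0]+[box[0],box[1]]
    W=np.array([atz('top',u,v,z)[:2]*1000 for u,v in c_],np.float32);print(cv2.minAreaRect(W))
    ys,xs=np.nonzero(l);W=np.array([atz('top',u+box[0],v+box[1],z)[:2] for u,v in zip(xs,ys)]);c=W.mean(0);U,S,V=np.linalg.svd(W-c);print(c,np.degrees(np.arctan2(V[0,1],V[0,0])))
T=np.array([atz('top',370+a[0]/6-.5,170+a[1]/6-.5,.04) for a in [(103,46),(488,106),(434,525),(40,460)]]);print('tray',T,T.mean(0),np.linalg.norm(T-np.roll(T,1,0),axis=1),[np.degrees(np.arctan2(*(a-b)[[1,0]])) for a,b in [(T[0],T[3]),(T[1],T[2])]])
st=[atz('top',275+a[0]/3.6-.5,80+a[1]/3.6-.5,.12)for a in [(65,207),(190,202),(75,530),(193,525)]];print(st)
E
```

```text
((639.7842407226562, 18.192258834838867), (111.30046081542969, 33.715145111083984), 2.9620678424835205)
[0.6386 0.0179] -177.09875634624004
((520.7867431640625, -274.3161315917969), (35.45716094970703, 112.65003967285156), 75.97856903076172)
[ 0.5204 -0.274 ] 166.08671524290935
tray [[ 0.6401 -0.2437  0.04  ]
 [ 0.6053 -0.4583  0.04  ]
 [ 0.3717 -0.4161  0.04  ]
 [ 0.4074 -0.2026  0.04  ]] [ 0.5061 -0.3302  0.04  ] [0.2363 0.2174 0.2374 0.2164] [np.float64(-10.01955751698912), np.float64(-10.244750267875983)]
[array([0.7544, 0.0701, 0.12  ]), array([ 0.7591, -0.0427,  0.12  ]), array([0.4604, 0.0587, 0.12  ]), array([ 0.4647, -0.0439,  0.12  ])]
```

View pics/t2.png

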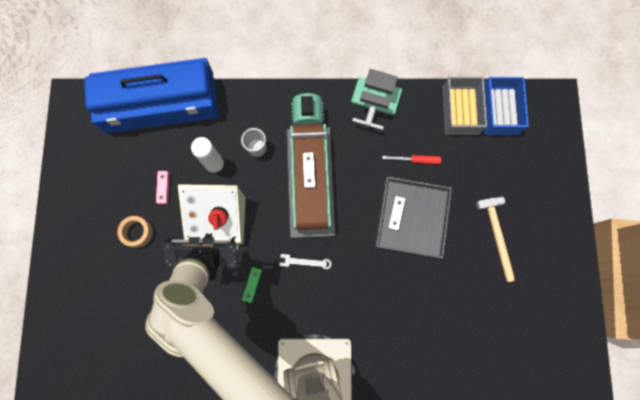

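```bash
cat > t6.py <<'E'
from h import *
from sim import *
import t3
def simpath(wps):
    o=observe();t3.qs=o['joint_pos'];t3.ps,t3.Rs=fk(t3.qs,P)
    off=o['tool_pos']-t3.ps
    return t3.path([(np.array(p)-off,R) for p,R in wps],True)
E
python3 - <<'E'
from t6 import *
G=down(np.pi+.051)
w=[([.43,.23,.36],KT),([.639,.018,.26],G),([.639,.018,.150],G),([.639,.018,.28],G),([.497,-.377,.2],down(np.pi-.176)),([.497,-.377,.036],down(np.pi-.176))]
simpath(w);rowsfor(w[:2],0.6)
E
```

```text
4 0.0 [0.43 0.23 0.36] [-0.22 -0.36 -0.5   2.    0.27  1.01  0.72]
8 0.0 [0.64 0.02 0.26] [-0.05  0.35 -0.07  1.4   0.02  1.38  1.5 ]
3 0.0 [0.64 0.02 0.15] [-0.05  0.43 -0.07  1.54  0.03  1.17  1.5 ]
4 0.0 [0.64 0.02 0.28] [-0.05  0.35 -0.06  1.37  0.02  1.42  1.5 ]
11 0.0 [ 0.5  -0.38  0.2 ] [ 0.44  0.35  0.18  1.54 -0.06  1.25  2.01]
5 0.0 [ 0.5  -0.38  0.04] [ 0.46  0.52  0.15  1.68 -0.09  0.95  2.04]
t 14.3 pos [405.1 298.1 261.1] rpy deg [-179.73   34.84  179.47] F [0.21 0.36 0.17] w 0.0004 q [-0.22 -0.22 -0.74  2.09  0.45  0.91  0.36]
[[[-0.0, -0.0, 0.1], [-19, -17, -17], 0.6], [[-0.0, -0.1, 0.1], [-20, -17, -16], 0.6], [[-0.0, -0.0, 0.1], [-19, -17, -17], 0.6], [[-0.0, -0.1, 0.0], [-20, -17, -16], 0.6], [[-0.2, 4.4, -0.5], [-15, -26, 25], 0.6], [[-0.1, 4.4, -0.4], [-16, -26, 25], 0.6], [[-0.2, 4.3, -0.5], [-18, -27, 23], 0.6], [[-0.1, 4.4, -0.5], [-19, -26, 21], 0.6]]
[[[-0.2, 4.4, -0.4], [-20, -27, 20], 0.6], [[-0.1, 4.4, -0.5], [-22, -27, 18], 0.6], [[-0.2, 4.3, -0.4], [-23, -28, 16], 0.6], [[-0.1, 4.4, -0.5], [-24, -27, 15], 0.6]]
```

Emit:
{"api": "jog_arm", "payload": {
  "plan": [
    [[0, 0, 0], [-19, -17, -17], 0.6],
    [[0, 0, 0], [-20, -17, -16], 0.6],
    [[0, 0, 0], [-19, -17, -17], 0.6],
    [[0, 0, 0], [-20, -17, -16], 0.6],
    [[0, 4.4, -0.5], [-15, -26, 25], 0.6],
    [[0, 4.4, -0.5], [-16, -26, 25], 0.6],
    [[-0.2, 4.4, -0.5], [-18, -27, 23], 0.6],
    [[-0.2, 4.4, -0.5], [-19, -27, 21], 0.6]
  ]
}}

```text
t: 15.1
tool_pos: [0.5363, 0.122, 0.3084]
orientation: [-3.128, 0.295, -3.116]
contact_force: [-0.4, 0.5, 0.5]
gripper_width: 0.0567
```

Emit:
{"api": "jog_arm", "payload": {
  "plan": [
    [[-0.2, 4.4, -0.4], [-20, -27, 20], 0.6],
    [[-0.2, 4.4, -0.5], [-22, -27, 18], 0.6],
    [[-0.2, 4.4, -0.4], [-23, -27, 16], 0.6],
    [[-0.2, 4.4, -0.5], [-24, -27, 15], 0.6],
    [[0, 0, 0], [0, 0, 0], 0.6],
    [[0, 0, 0], [0, 0, 0], 0.6]
  ]
}}

```text
t: 15.7
tool_pos: [0.6394, 0.0177, 0.2558]
orientation: [-3.138, -0.013, -3.089]
contact_force: [-0.4, -0.4, 0.0]
gripper_width: 0.0696
```

```bash
python3 - <<'E'
from h import *
go([.639,.018,.149],down(np.pi+.051))
E
```

```text
t 15.7 pos [639.4  17.7 255.8] rpy deg [-179.78   -0.76 -176.98] F [-0.36 -0.39  0.01] w 0.0696 q [-0.04  0.37 -0.08  1.39  0.03  1.39  1.5 ]
shift in current axes [ -1.01   0.69 106.82] turn [-0.22 -0.76  0.1 ]
shift in target axes [  0.41   0.28 106.83]
```

Emit:
{"api": "jog_arm", "payload": {
  "plan": [
    [[-0.2, -0.8, 0], [0, 0, 35], 0.6],
    [[0, 0, 0], [0, 0, 35], 0.6],
    [[0, 0, 0], [0, 0, 25], 0.6],
    [[0, 0, 0], [0, 0, 11], 0.6],
    [[0, 0, 0], [0, 0, 0], 0.6]
  ]
}}

```text
t: 16.2
tool_pos: [0.6387, 0.0198, 0.1536]
orientation: [3.141, 0.006, -3.085]
contact_force: [0.0, 0.4, 0.3]
gripper_width: 0.0694
```

```bash
python3 - <<'E'
from h import *
go([.639,.018,.149],down(np.pi+.051))
E
```

```text
t 16.2 pos [638.7  19.8 153.6] rpy deg [ 179.97    0.32 -176.78] F [0.04 0.43 0.34] w 0.0694 q [-0.04  0.42 -0.08  1.54  0.04  1.18  1.5 ]
shift in current axes [-0.2  -1.78  4.63] turn [0.03 0.32 0.3 ]
shift in target axes [-0.24 -1.78  4.62]
```

Emit:
{"api": "jog_arm", "payload": {
  "plan": [
    [[0, 0.3, 0.3], [0, -2, 4], 0.6],
    [[0, 0, 0], [0, 0, 0], 0.6],
    [[0, 0, 0], [0, 0, 0], -1],
    [[0, 0, 0], [0, 0, 0], -1],
    [[0, 0, 0], [0, 0, 0], -1],
    [[0, 0, 0], [0, 0, 0], -1],
    [[0, 0, 0], [0, 0, 0], -1],
    [[0, 0, 0], [0, 0, 0], -1]
  ]
}}

```text
t: 17.0
tool_pos: [0.6398, 0.0172, 0.1502]
orientation: [3.141, 0.002, -3.091]
contact_force: [-0.2, 0.6, -0.2]
gripper_width: 0.0321
```

```bash
python3 - <<'E'
from h import *
st()
E
```

```text
t 17.0 pos [639.8  17.2 150.2] rpy deg [ 179.96    0.09 -177.13] F [-0.15  0.61 -0.16] w 0.0321 q [-0.04  0.43 -0.08  1.54  0.03  1.18  1.5 ]
```

Gripped at 32 mm. Lift and carry.

Emit:
{"api": "jog_arm", "payload": {
  "plan": [
    [[0, 0, 0], [0, 0, -10], -1],
    [[0, 0, 0], [0, 0, -25], -1],
    [[0, 0, 0], [0, 0, -30], -1],
    [[0, 0, 0], [0, 0, -30], -1],
    [[0, 0, 0], [0, 0, -15], -1],
    [[0, 0, 0], [0, 0, 0], -1]
  ]
}}

```text
t: 17.6
tool_pos: [0.6405, 0.0172, 0.2626]
orientation: [3.141, 0.006, -3.092]
contact_force: [1.4, -0.0, -1.9]
gripper_width: 0.0319
```

```bash
python3 - <<'E'
from h import *
T=down(np.pi-.176)
rowsfor([([.497,-.377,.2],T)],-1)
E
```

```text
t 17.6 pos [640.5  17.2 262.6] rpy deg [ 179.96    0.32 -177.13] F [ 1.35 -0.03 -1.94] w 0.0319 q [-0.04  0.36 -0.08  1.4   0.03  1.38  1.5 ]
[[[0.0, 0.0, 1.2], [15, -35, 6], -1], [[0.0, 0.1, 1.2], [14, -36, 5], -1], [[0.0, -0.0, 1.1], [13, -35, 6], -1], [[0.0, 0.0, 1.2], [13, -36, 5], -1], [[0.0, 0.0, 1.2], [12, -37, 6], -1], [[0.0, 0.1, 1.2], [11, -36, 6], -1], [[0.0, -0.0, 1.1], [10, -37, 5], -1], [[0.1, 0.0, 1.2], [10, -37, 6], -1]]
[[[-0.0, 0.1, 1.2], [9, -37, 6], -1], [[-0.0, -0.0, 1.2], [8, -37, 5], -1], [[-0.0, 0.0, 1.2], [7, -37, 6], -1]]
```

Emit:
{"api": "jog_arm", "payload": {
  "plan": [
    [[0, 0, 1.2], [15, -35, 0], -1],
    [[0, 0, 1.2], [14, -36, 0], -1],
    [[0, 0, 1.2], [13, -36, 0], -1],
    [[0, 0, 1.2], [13, -36, 0], -1],
    [[0, 0, 1.2], [12, -36, 5], -1],
    [[0, 0, 1.2], [11, -36, 10], -1],
    [[0, 0, 1.2], [10, -37, 10], -1],
    [[0, 0, 1.2], [10, -37, 10], -1]
  ]
}}

```text
t: 18.4
tool_pos: [0.5335, -0.2709, 0.2225]
orientation: [3.14, -0.001, 3.023]
contact_force: [0.9, 0.0, -1.4]
gripper_width: 0.0318
```

Emit:
{"api": "jog_arm", "payload": {
  "plan": [
    [[0, 0, 1.2], [9, -37, 10], -1],
    [[0, 0, 1.2], [8, -37, 10], -1],
    [[0, 0, 1.2], [7, -30, 10], -1],
    [[0, 0, 0], [0, 0, 0], -1],
    [[0, 0, 0], [0, 0, 0], -1]
  ]
}}

```text
t: 18.9
tool_pos: [0.4959, -0.3696, 0.1927]
orientation: [3.14, -0.001, 2.96]
contact_force: [1.4, 0.4, -2.0]
gripper_width: 0.0319
```

```bash
python3 - <<'E'
from h import *
go([.497,-.377,.036],down(np.pi-.176))
t,d=snap('top','t3')
cv2.imwrite('pics/c5.png',cv2.resize(t[160:270,350:470,::-1],None,fx=5,fy=5,interpolation=2))
E
```

```text
t 18.9 pos [ 495.9 -369.6  192.7] rpy deg [179.88  -0.08 169.59] F [ 1.36  0.43 -2.  ] w 0.0319 q [ 0.44  0.35  0.16  1.56 -0.06  1.24  2.  ]
shift in current axes [ -2.66  -7.43 156.67] turn [ 0.12 -0.08 -0.33]
shift in target axes [ -2.39  -7.12 156.69]
```

View pics/c5.png

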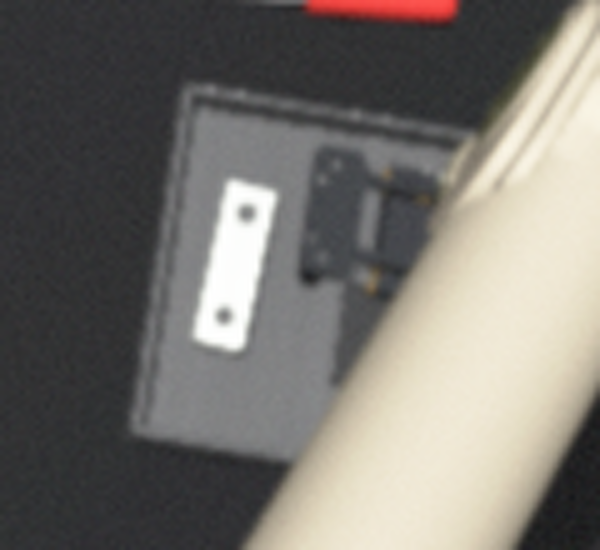

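Emit:
{"api": "jog_arm", "payload": {
  "plan": [
    [[0, 0, 0], [-2, -5, 35], -1],
    [[0, 0, 0], [0, 0, 35], -1],
    [[0, 0, 0], [0, 0, 35], -1],
    [[0, 0, 0], [0, 0, 25], -1],
    [[0, 0, 0], [0, 0, 15], -1],
    [[0, 0, 0], [0, 0, 5], -1],
    [[0, 0, 0], [0, 0, 0], -1]
  ]
}}

```text
t: 19.65
tool_pos: [0.4988, -0.3743, 0.0448]
orientation: [3.14, 0.001, 2.962]
contact_force: [-0.0, -0.3, -1.7]
gripper_width: 0.0316
```

```bash
python3 - <<'E'
from h import *
go([.497,-.377,.036],down(np.pi-.176))
E
```

```text
t 19.65 pos [ 498.8 -374.3   44.8] rpy deg [179.93   0.09 169.72] F [-0.04 -0.34 -1.68] w 0.0316 q [ 0.46  0.51  0.14  1.67 -0.09  0.96  2.03]
shift in current axes [ 1.28 -3.03  8.82] turn [ 0.07  0.09 -0.19]
shift in target axes [ 1.28 -3.02  8.82]
```

Emit:
{"api": "jog_arm", "payload": {
  "plan": [
    [[0, 0, 0], [0, 0, 5], -1],
    [[0, 0, 0], [0, 0, 3], -1],
    [[0, 0, 0], [0, 0, 1], -1],
    [[0, 0, 0], [0, 0, 0], -1]
  ]
}}

```text
t: 20.05
tool_pos: [0.4984, -0.3748, 0.0358]
orientation: [3.141, 0.002, 2.961]
contact_force: [0.3, -0.0, -1.9]
gripper_width: 0.0319
```

Emit:
{"api": "jog_arm", "payload": {
  "plan": [
    [[0, 0, 0], [0, 0, 1], -1],
    [[0, 0, 0], [0, 0, 0], -1],
    [[0, 0, 0], [0, 0, 0], 0.15],
    [[0, 0, 0], [0, 0, 0], 0.15],
    [[0, 0, 0], [0, 0, 0], 0.15],
    [[0, 0, 0], [0, 0, 0], 0.15]
  ]
}}

```text
t: 20.65
tool_pos: [0.4983, -0.3748, 0.0347]
orientation: [3.141, 0.001, 2.961]
contact_force: [0.4, -0.9, -1.0]
gripper_width: 0.0483
```

Emit:
{"api": "jog_arm", "payload": {
  "plan": [
    [[0, 0, 0], [0, 0, -10], 0.15],
    [[0, 0, 0], [0, 0, -30], 0.15],
    [[0, 0, 0], [0, 0, -40], 0.15],
    [[0, 0, 0], [0, 0, -40], 0.15],
    [[0, 0, 0], [0, 0, -40], 0.15],
    [[0, 0, 0], [0, 0, -40], 0.15]
  ]
}}

```text
t: 21.25
tool_pos: [0.4977, -0.3748, 0.2373]
orientation: [3.141, 0.002, 2.961]
contact_force: [1.0, -0.1, -0.4]
gripper_width: 0.0498
```

```bash
cat > t7.py <<'E'
import t3
from t3 import *
from h import KX,KR,KT,observe
o=observe();print(o['tool_pos'],o['joint_pos']);t3.qs=o['joint_pos'];p,R=fk(t3.qs,P);t3.ps,t3.Rs=p,R
off=o['tool_pos']-p;n=KR[:,2]
for m in ([(pol(.75,.4,.36),down(3.12))],[(pol(.7,-.2,.36),down(3.12)),(pol(.75,.4,.36),down(3.12))],[(pol(.6,.2,.4),down(3.12)),(pol(.65,.5,.36),down(3.12))]):
    w=m+[(KX+.12*n-off,KT),(KX+.012*n-off,KT),(KX+.012*n-off,KT@Ro.from_euler('z',.8).as_matrix())]
    print(path(w,True)[1:])
E
python3 t7.py
python3 - <<'E'
from h import *
np.set_printoptions(precision=4)
s,ds=snap('scene','s5');t,d=snap('top','t4')
a=cv2.resize(s[140:240,220:320,::-1],None,fx=5,fy=5,interpolation=2);cv2.imwrite('pics/c6.png',a)
E
```

```text
[ 0.5  -0.37  0.24] [ 0.44  0.33  0.17  1.49 -0.06  1.32  2.  ]
18 0.0 [0.69 0.29 0.36] [-0.39  0.63 -0.15  0.8   0.09  1.71  1.05]
8 0.0 [0.4  0.3  0.27] [-0.62 -0.2  -0.4   2.1   0.55  0.96  0.27]
3 0.0 [0.47 0.3  0.18] [-0.56  0.01 -0.37  2.13  0.74  0.77  0.13]
6 0.0 [0.47 0.3  0.18] [-0.57  0.01 -0.37  2.13  0.74  0.77 -0.67]
(35, np.float64(1.616318190400534e-11))
9 0.0 [ 0.69 -0.14  0.36] [ 0.11  0.48  0.04  1.02 -0.02  1.64  1.69]
11 0.0 [0.69 0.29 0.36] [-0.43  0.63 -0.07  0.81  0.04  1.71  1.07]
8 0.0 [0.4  0.3  0.27] [-0.7  -0.19 -0.33  2.1   0.56  0.97  0.25]
3 0.0 [0.47 0.3  0.18] [-0.65  0.   -0.29  2.13  0.74  0.77  0.13]
6 0.0 [0.47 0.3  0.18] [-0.65  0.   -0.29  2.13  0.74  0.77 -0.67]
(37, np.float64(1.619315792567022e-11))
14 0.0 [0.59 0.12 0.4 ] [-0.15  0.25 -0.16  1.25  0.04  1.64  1.24]
5 0.0 [0.57 0.31 0.36] [-0.39  0.37 -0.26  1.18  0.09  1.6   0.92]
5 0.0 [0.4  0.3  0.27] [-0.54 -0.2  -0.47  2.1   0.53  0.95  0.28]
3 0.0 [0.47 0.3  0.18] [-0.49  0.01 -0.45  2.13  0.74  0.77  0.13]
6 0.0 [0.47 0.3  0.18] [-0.49  0.01 -0.44  2.13  0.74  0.77 -0.67]
(33, np.float64(1.0040857034709916e-12))
```

View pics/c6.png

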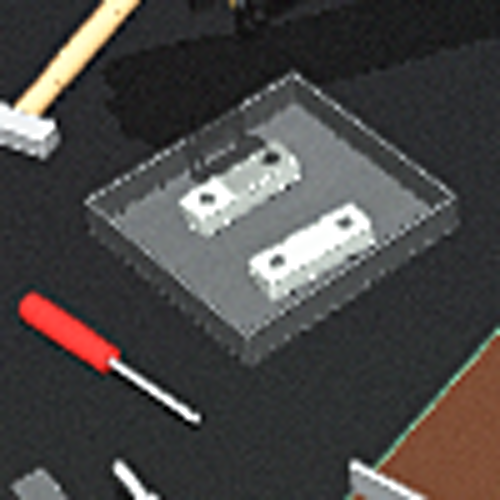

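View pics/t4.png

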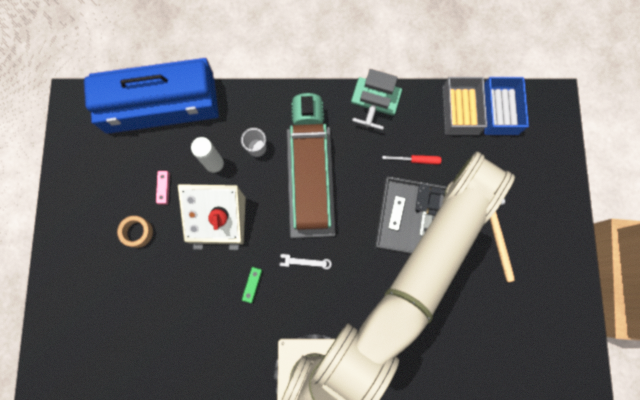

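The bar lies flat in the tray beside the finished one (scene view, ~(268,180) and (282,191)). Back to the stop.

```bash
python3 - <<'E'
from h import *
rowsfor([([.5,-.37,.3],down(2.961)),(pol(.6,.2,.4),down(3.12)),(pol(.65,.5,.36),down(3.12)),(KX+.12*KR[:,2],KT)],0.15)
E
```

```text
t 21.35 pos [ 499.8 -376.5  242. ] rpy deg [-179.84    0.63  169.65] F [-0.32 -1.08 -0.51] w 0.0501 q [ 0.44  0.33  0.17  1.49 -0.06  1.32  2.  ]
[[[-0.1, 0.3, 0.0], [0, 3, -29], 0.15], [[-0.1, 0.3, 0.0], [1, 3, -29], 0.15], [[0.0, 0.0, -0.7], [0, 38, -8], 0.15], [[0.0, 0.0, -0.7], [0, 39, -7], 0.15], [[0.0, 0.0, -0.7], [-1, 38, -8], 0.15], [[0.0, 0.0, -0.7], [-2, 38, -8], 0.15], [[0.0, 0.0, -0.7], [-1, 38, -7], 0.15], [[0.0, 0.0, -0.7], [-3, 38, -8], 0.15]]
[[[0.0, 0.0, -0.7], [-2, 39, -8], 0.15], [[0.0, 0.0, -0.7], [-4, 38, -7], 0.15], [[0.0, 0.0, -0.7], [-3, 38, -8], 0.15], [[0.0, 0.0, -0.7], [-4, 38, -8], 0.15], [[0.0, 0.0, -0.7], [-5, 38, -7], 0.15], [[0.0, 0.0, -0.7], [-5, 38, -8], 0.15], [[0.0, 0.0, -0.7], [-6, 38, -8], 0.15], [[0.0, 0.0, -0.0], [4, 38, 8], 0.15]]
[[[0.0, 0.0, -0.0], [5, 39, 8], 0.15], [[0.0, 0.0, -0.0], [4, 38, 8], 0.15], [[0.0, 0.0, -0.0], [5, 38, 8], 0.15], [[0.0, 0.0, -0.0], [4, 39, 8], 0.15], [[-0.0, -7.0, -0.1], [34, -3, 19], 0.15], [[-0.0, -7.0, -0.0], [35, -4, 15], 0.15], [[-0.0, -7.0, -0.1], [38, -3, 10], 0.15], [[-0.0, -7.0, -0.0], [38, -3, 6], 0.15]]
[[[-0.1, -7.0, -0.1], [38, -3, 1], 0.15]]
```

Emit:
{"api": "jog_arm", "payload": {
  "plan": [
    [[0, 0.3, 0], [0, 3, -29], 0.15],
    [[0, 0.3, 0], [1, 3, -29], 0.15],
    [[0, 0, -0.7], [0, 38, -8], 0.15],
    [[0, 0, -0.7], [0, 38, -8], 0.15],
    [[0, 0, -0.7], [-1, 38, -8], 0.15],
    [[0, 0, -0.7], [-2, 38, -8], 0.15],
    [[0, 0, -0.7], [-2, 38, -8], 0.15],
    [[0, 0, -0.7], [-2, 38, -8], 0.15]
  ]
}}

```text
t: 22.15
tool_pos: [0.5394, -0.143, 0.3417]
orientation: [3.14, -0.008, 3.035]
contact_force: [0.5, -0.4, 0.4]
gripper_width: 0.0501
```

Emit:
{"api": "jog_arm", "payload": {
  "plan": [
    [[0, 0, -0.7], [-3, 38, -8], 0.15],
    [[0, 0, -0.7], [-3, 38, -8], 0.15],
    [[0, 0, -0.7], [-4, 38, -8], 0.15],
    [[0, 0, -0.7], [-4, 38, -8], 0.15],
    [[0, 0, -0.7], [-5, 38, -8], 0.15],
    [[0, 0, -0.7], [-5, 38, -8], 0.15],
    [[0, 0, -0.7], [-6, 38, -8], 0.15],
    [[0, 0, 0], [4, 38, 8], 0.15]
  ]
}}

```text
t: 22.95
tool_pos: [0.5862, 0.1581, 0.3911]
orientation: [3.138, -0.006, 3.12]
contact_force: [0.3, -1.0, -0.7]
gripper_width: 0.0499
```

Emit:
{"api": "jog_arm", "payload": {
  "plan": [
    [[0, 0, 0], [5, 38, 8], 0.15],
    [[0, 0, 0], [4, 38, 8], 0.15],
    [[0, 0, 0], [4, 38, 8], 0.15],
    [[0, 0, 0], [4, 38, 8], 0.15],
    [[0, 0, 0], [0, 0, 0], 0.15]
  ]
}}

```text
t: 23.45
tool_pos: [0.5683, 0.3151, 0.3558]
orientation: [3.138, -0.013, 3.128]
contact_force: [-0.5, 0.3, -0.7]
gripper_width: 0.0502
```

```bash
python3 - <<'E'
from h import *
np.set_printoptions(precision=4,suppress=True)
rowsfor([(KX+.11*KR[:,2],KT)],0.15)
E
```

```text
t 23.45 pos [568.3 315.1 355.8] rpy deg [179.7902  -0.7325 179.2334] F [-0.5052  0.2914 -0.7267] w 0.0502 q [-0.3936  0.3821 -0.2571  1.1787  0.0844  1.6001  0.9263]
[[[0.1, -7.1, 0.0], [32, -4, 20], 0.15], [[0.0, -7.2, 0.0], [34, -3, 16], 0.15], [[0.1, -7.1, 0.1], [36, -4, 12], 0.15], [[0.0, -7.2, -0.0], [37, -4, 7], 0.15], [[0.1, -7.1, 0.0], [37, -4, 3], 0.15]]
```

Emit:
{"api": "jog_arm", "payload": {
  "plan": [
    [[0, -7.1, 0], [32, -4, 18], 0.15],
    [[0, -7.1, 0], [34, -4, 14], 0.15],
    [[0, -7.1, 0], [36, -4, 10], 0.15],
    [[0, -7.1, 0], [37, -4, 5], 0.15],
    [[0, -7.1, 0], [37, -4, 0], 0.15],
    [[0, 0, 0], [0, 0, 0], 0.15]
  ]
}}

```text
t: 24.05
tool_pos: [0.4059, 0.2899, 0.2677]
orientation: [-3.131, 0.587, 3.129]
contact_force: [0.4, 0.2, 0.3]
gripper_width: 0.0502
```

```bash
python3 - <<'E'
from h import *
go(KX+.0*KR[:,2],KT)
s,ds=snap('scene','s6');t,d=snap('top','t5')
R,p=KR,KX-.0065*KR[:,2]
a=cv2.resize(t[195:245,190:240,::-1],None,fx=8,fy=8,interpolation=2);drawknob(a,'top',R,p,(190,195),8)
b=cv2.resize(s[195:245,385:435,::-1],None,fx=8,fy=8,interpolation=2);drawknob(b,'scene',R,p,(385,195),8)
cv2.imwrite('pics/k8.png',np.hstack([a,b]))
E
```

```text
t 24.05 pos [405.9 289.9 267.7] rpy deg [-179.37   33.65  179.26] F [0.38 0.24 0.27] w 0.0502 q [-0.53 -0.21 -0.45  2.09  0.49  0.97  0.34]
shift in current axes [  1.75  10.23 119.75] turn [-0.51 -1.35  0.18]
shift in target axes [  4.6    9.15 119.76]
```

View pics/k8.png

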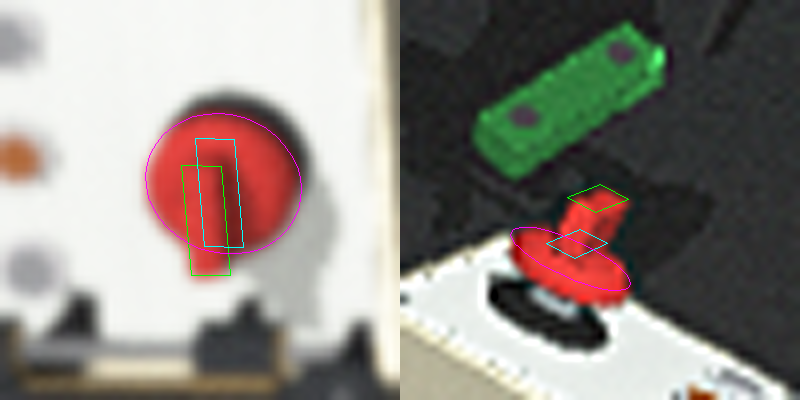

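Emit:
{"api": "jog_arm", "payload": {
  "plan": [
    [[-0.5, -1.4, 0.2], [4, 5, 20], 0.15],
    [[0, 0, 0], [2, 4, 25], 0.15],
    [[0, 0, 0], [0, 0, 15], 0.15],
    [[0, 0, 0], [0, 0, 0], 0.15]
  ]
}}

```text
t: 24.55
tool_pos: [0.444, 0.3019, 0.2215]
orientation: [3.129, 0.611, 3.111]
contact_force: [-0.2, -0.2, -0.0]
gripper_width: 0.0498
```

```bash
python3 - <<'E'
from h import *
go(KX+.0185*KR[:,2],KT)
E
```

```text
t 24.55 pos [444.  301.9 221.5] rpy deg [179.29  35.   178.25] F [-0.2  -0.22 -0.03] w 0.0498 q [-0.5  -0.08 -0.46  2.11  0.63  0.85  0.22]
shift in current axes [ 9.02 -3.72 41.66] turn [ 0.24  0.   -0.66]
shift in target axes [ 9.06 -3.44 41.67]
```

Emit:
{"api": "jog_arm", "payload": {
  "plan": [
    [[0.2, 0, -0.7], [9, -4, 4], 0.15],
    [[0, 0, 0], [0, 0, 0], 0.15]
  ]
}}

```text
t: 24.75
tool_pos: [0.4366, 0.2986, 0.2137]
orientation: [3.141, 0.613, 3.129]
contact_force: [-0.1, -0.8, -0.5]
gripper_width: 0.0505
```

```bash
python3 - <<'E'
from h import *
go(KX+.0185*KR[:,2],KT)
E
```

```text
t 24.75 pos [436.6 298.6 213.7] rpy deg [179.99  35.12 179.29] F [-0.07 -0.78 -0.45] w 0.0505 q [-0.5  -0.09 -0.47  2.13  0.64  0.84  0.21]
shift in current axes [-1.3  -0.16 39.47] turn [0.14 0.12 0.19]
shift in target axes [-1.38 -0.05 39.47]
```

Emit:
{"api": "jog_arm", "payload": {
  "plan": [
    [[0, 0, 0], [-1, 0, 15], 0.15],
    [[0, 0, 0], [0, 0, 14], 0.15],
    [[0, 0, 0], [0, 0, 8], 0.15],
    [[0, 0, 0], [0, 0, 2], 0.15],
    [[0, 0, 0], [0, 0, 0], 0.15]
  ]
}}

```text
t: 25.25
tool_pos: [0.4603, 0.2989, 0.1829]
orientation: [3.14, 0.613, 3.129]
contact_force: [0.3, 0.7, -0.6]
gripper_width: 0.0499
```

```bash
python3 - <<'E'
from h import *
go(KX+.0185*KR[:,2],KT)
s,ds=snap('scene','s7')
b=cv2.resize(s[185:245,380:440,::-1],None,fx=10,fy=10,interpolation=2)
cv2.imwrite('pics/k9.png',b)
E
```

```text
t 25.25 pos [460.3 298.9 182.9] rpy deg [179.93  35.15 179.26] F [ 0.32  0.69 -0.61] w 0.0499 q [-0.49 -0.01 -0.45  2.13  0.73  0.77  0.15]
shift in current axes [ 0.34 -0.72  0.63] turn [0.19 0.15 0.16]
shift in target axes [ 0.34 -0.72  0.63]
```

View pics/k9.png

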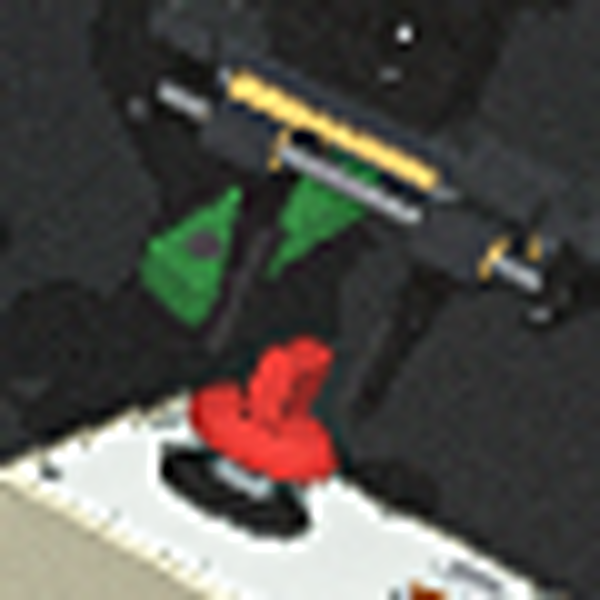

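Emit:
{"api": "jog_arm", "payload": {
  "plan": [
    [[0, 0, 0], [0, 0, 0], -1],
    [[0, 0, 0], [0, 0, 0], -1],
    [[0, 0, 0], [0, 0, 0], -1],
    [[0, 0, 0], [0, 0, 0], -1],
    [[0, 0, 0], [0, 0, 0], -1]
  ]
}}

```text
t: 25.8
tool_pos: [0.4604, 0.2988, 0.1827]
orientation: [3.14, 0.613, 3.128]
contact_force: [0.3, -1.2, 1.3]
gripper_width: 0.0179
```

Emit:
{"api": "jog_arm", "payload": {
  "plan": [
    [[0, 0, 0], [0, 0, 0], -1],
    [[0, 0, 0], [0, 0, 0], -1]
  ]
}}

```text
t: 26.0
tool_pos: [0.4604, 0.2991, 0.1827]
orientation: [3.14, 0.613, 3.129]
contact_force: [0.0, 2.8, 0.2]
gripper_width: 0.0147
```

Gripped on the 15 mm bar. Turn clockwise (+z of the tool).

Emit:
{"api": "jog_arm", "payload": {
  "plan": [
    [[0, 0, 6], [0, 0, 0], -1],
    [[0, 0, 8], [0, 0, 0], -1],
    [[0, 0, 8], [0, 0, 0], -1],
    [[0, 0, 0], [0, 0, 0], -1]
  ]
}}

```text
t: 26.4
tool_pos: [0.4603, 0.2987, 0.1826]
orientation: [2.882, 0.562, 2.667]
contact_force: [-2.1, -0.8, 2.2]
gripper_width: 0.0146
```

```bash
python3 - <<'E'
from h import *
o,_=st();print(o['ft_torque']); go(KX+.0185*KR[:,2],KT)
E
```

```text
t 26.4 pos [460.3 298.7 182.6] rpy deg [165.1   32.2  152.82] F [-2.1  -0.79  2.23] w 0.0146 q [-0.48 -0.01 -0.46  2.13  0.73  0.77 -0.24]
[-0.06  0.79 -0.08]
t 26.4 pos [460.3 298.7 182.6] rpy deg [165.1   32.2  152.82] F [-2.1  -0.79  2.23] w 0.0146 q [-0.48 -0.01 -0.46  2.13  0.73  0.77 -0.24]
shift in current axes [-0.05 -0.57  0.42] turn [  0.19   0.1  -21.97]
shift in target axes [ 0.16 -0.55  0.42]
```

Emit:
{"api": "jog_arm", "payload": {
  "plan": [
    [[0, 0, 8], [0, 0, 0], -1],
    [[0, 0, 8], [0, 0, 0], -1],
    [[0, 0, 2], [0, 0, 0], -1],
    [[0, 0, 0], [0, 0, 0], -1]
  ]
}}

```text
t: 26.8
tool_pos: [0.4602, 0.2984, 0.1824]
orientation: [2.718, 0.458, 2.334]
contact_force: [-5.2, -2.6, 2.3]
gripper_width: 0.0148
```

Emit:
{"api": "jog_arm", "payload": {
  "plan": [
    [[0, 0, 0], [0, 0, 0], 0.2],
    [[0, 0, 0], [0, 0, 0], 0.2],
    [[0, 0, 0], [0, 0, 0], 0.2],
    [[0, 0, 0], [0, 0, 0], 0.2],
    [[0, 0, 0], [0, 0, -10], 0.2],
    [[0, 0, 0], [0, 0, -25], 0.2],
    [[0, 0, 0], [0, 0, -30], 0.2],
    [[0, 0, 0], [0, 0, -30], 0.2]
  ]
}}

```text
t: 27.6
tool_pos: [0.4045, 0.2995, 0.2615]
orientation: [2.716, 0.456, 2.332]
contact_force: [1.0, -0.4, 1.6]
gripper_width: 0.0519
```

Emit:
{"api": "jog_arm", "payload": {
  "plan": [
    [[0, 0, 0], [0, 0, -20], 0.2],
    [[0, 0, 0], [0, 0, -10], 0.2],
    [[0, 0, 0], [0, 0, 0], 0.2],
    [[0, 0, 0], [0, 0, 0], 0.2],
    [[0, 0, 0], [0, 0, 0], 0.2],
    [[0, 0, 0], [0, 0, 0], 0.2],
    [[0, 0, 0], [0, 0, 0], 0.2],
    [[0, 0, 0], [0, 0, 0], 0.2]
  ]
}}

```text
t: 28.4
tool_pos: [0.3885, 0.2994, 0.2844]
orientation: [2.717, 0.456, 2.331]
contact_force: [-0.3, -0.7, -0.5]
gripper_width: 0.0524
```

```bash
python3 - <<'E'
from h import *
st()
s,ds=snap('scene','s8');t,d=snap('top','t6')
A3=cv2.imread('pics/s4.png');A0=cv2.imread('pics/s0.png')
b=np.hstack([cv2.resize(x[200:245,390:425],None,fx=7,fy=7,interpolation=2) for x in (A0,A3,s[:,:,::-1])])
cv2.imwrite('pics/k10.png',b)
E
```

```text
t 28.4 pos [388.5 299.4 284.4] rpy deg [155.66  26.12 133.54] F [-0.32 -0.73 -0.55] w 0.0524 q [-0.53 -0.24 -0.49  2.09  0.49  1.   -0.38]
```

View pics/k10.png

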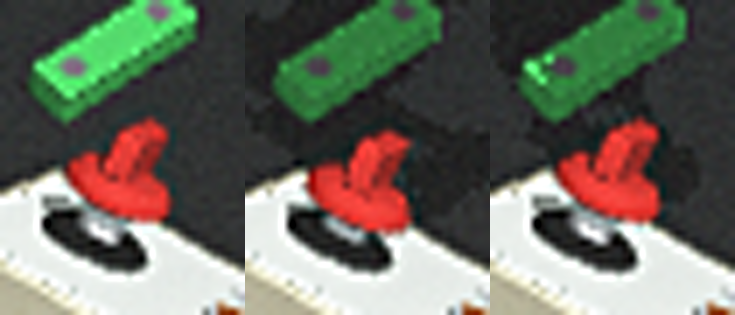

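View pics/t6.png

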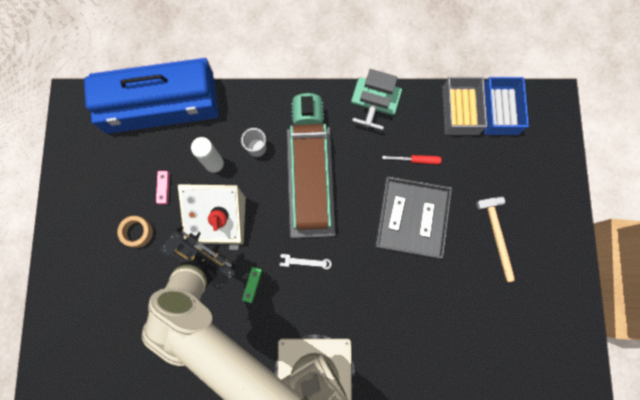

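```bash
python3 - <<'E'
from h import *
np.set_printoptions(precision=4)
d=np.load('pics/t6.npy');print(np.median([w('top',d,u,v) for u in (426,427,428,429) for v in range(210,228)],axis=0))
def red(f):
    s=cv2.imread(f).astype(int)[200:245,390:425];m=(s[:,:,2]>110)&(s[:,:,1]<90)&(s[:,:,0]<90);return np.argwhere(m).mean(0),m.sum()
for f in ('s0','s4','s8'):print(f,red(f'pics/{f}.png'))
print(close_job())
E
```

```text
[ 0.5005 -0.3774  0.0305]
s0 (array([24.9044, 17.7941]), np.int64(136))
s4 (array([26.5474, 17.0438]), np.int64(137))
s8 (array([24.9118, 17.8456]), np.int64(136))
the job is handed in; nothing more can be done
None
```

The job is handed in at about 28 s of the 64 s allowed; `close_job()` reports no verdict, so the result below rests on my own checks.

- **Press:** I pressed the stop to its hard stop, about 28 N, and let go. The head sat visibly lower afterwards: in the scene picture its centre was 1.6 px lower than at the start.
- **Bar:** I lifted the aluminium bar off the belt and set it down in the tray's free side. The last depth reading puts its top at 30.5 mm, where a bar flat on the tray floor should read 31 mm. Its centre is near (0.50, -0.377), about 47 mm to the -y side of the tray centre.
- **Reset:** I turned the knob clockwise about 40° and released it. The head's position in the picture then matched the starting one to within 0.1 px, so it is fully up.
- **Rest of the scene:** In the last top picture the finished bar and the other items look unmoved, and the gripper is clear of everything.

The first two approaches to the stop ran the arm close to its joint limits (joints 2, 3 and 7). I backed off without touching anything and came in again with the wrist turned half round, which cost about 8 s. No check failed or disagreed.

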